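Fill the walnut tin and snap its lid on

TASK

Pick up the measuring cup by its handle and pour all five walnuts into the open storage tin, then stand the empty cup upright back on the worktop and let go of it. Take the tin's lid by its knob, set it on the tin and press it straight down until it snaps home over the rim all the way round; do not let up after the click, but keep bearing down firmly on the lid and finish while still pressing it. The tin stays standing on the worktop, and the mug, pepper mill and spice jar are left where they are.

Things in the scene. Friction and masses are not known exactly. Their poses are not given: they have to be found in the camera images.
- tin: Open round storage tin of bright sheet steel, standing upright and loose on the worktop (about 0.3 to 0.45 kg empty): body 94 mm outside diameter, 88 mm clear inside, 125 mm high, with a rolled rim 103 mm outside diameter and 5 mm thick round its mouth. Origin at the centre of its underside, z up.
- tin_mouth (a point): Centre of the tin's mouth, level with the top of the rolled rim (125 mm above the tin's underside).
- lid: The tin's round white plastic snap lid (140 g), lying right way up on its skirt on the worktop: 115 mm across the skirt's flared edge, flat top 22 mm above that edge, skirt 18 mm deep, round knob in the middle. The skirt clears the tin's rim by 1.7 mm all round, at its flared edge by 4 mm. It may go on turned any way round. Origin at the centre of the skirt's lower edge, z up.
- lid_knob (a point): Place to grip the lid's round knob, on the lid's axis, 43 mm above the skirt's edge. The grip is 32 mm in diameter; its top is 9 mm above this point and the lid's flat top 21 mm below it.
- lid_under (a point): Centre of the underside of the lid's flat top, 18 mm above the skirt's edge, 25 mm below lid_knob. Four sprung tongues in the skirt catch on the tin's rim: set on loosely, this point stays 7 to 10 mm above tin_mouth; pressing straight down takes 8 to 14 N, then the tongues snap under the rim, the force drops, and the lid falls the last 5 mm. Home, this point meets tin_mouth.
- cup: Steel measuring cup that holds the walnuts, standing upright and loose on the worktop (about 0.1 to 0.15 kg without them): 90 mm outside diameter at the foot, 96 mm at the rim, 55 mm high, 2 mm wall, with one straight handle along its -x axis. Origin at the centre of its underside, z up.
- cup_handle (a point): Middle of the cup's black bar handle: the bar runs along the cup's x axis from 57 to 157 mm from the cup's axis, is 16 mm wide (along the cup's y) and 13 mm high; this point lies 107 mm from the cup's axis at -x, 48 mm above the cup's underside.
- cup_mouth (a point): Centre of the cup's mouth, level with its rim (55 mm above the underside).
- nut0: One of five walnuts in their shells, 27 mm thick and 31 mm long, 11 g, lying in the cup in one layer. Origin at its centre.
- nut1: One of five walnuts in their shells, 27 mm thick and 31 mm long, 11 g, lying in the cup in one layer. Origin at its centre.
- nut2: One of five walnuts in their shells, 27 mm thick and 31 mm long, 11 g, lying in the cup in one layer. Origin at its centre.
- nut3: One of five walnuts in their shells, 27 mm thick and 31 mm long, 11 g, lying in the cup in one layer. Origin at its centre.
- nut4: One of five walnuts in their shells, 27 mm thick and 31 mm long, 11 g, lying in the cup in one layer. Origin at its centre.
- mug: White mug, 82 mm across and 95 mm high, to be left alone. Origin at the centre of its underside.
- mill: Dark wooden pepper mill, 58 mm across and 169 mm high, to be left alone. Origin at the centre of its underside.
- spice: Small amber glass spice jar with a steel cap, 48 mm across and 85 mm high, to be left alone. Origin at the centre of its underside.

How it is judged:
On the way, in this order (a step that is already met when the one before it is completed fails the run):
1. the cup is held tipped over the mouth of the tin (angle between cup's own z axis and vertical above 0.8 rad and height (world z) of cup_mouth above 0.125 m and horizontal distance between cup_mouth and tin_mouth below 0.11 m), for 0.05 s.
2. all five walnuts lie in the tin (horizontal distance between each of nut0, nut1, nut2, nut3, nut4 and tin below 0.046 m and z of each of nut0, nut1, nut2, nut3, nut4 in the frame of tin below 0.105 m and angle between tin's own z axis and vertical below 0.06 rad and height (world z) of tin below 0.012 m), for 0.3 s.
3. the lid has snapped home on the rim of the tin (z of lid_under in the frame of tin_mouth between -0.004 and 0.002 m and horizontal distance between lid_under and tin_mouth below 0.005 m and angle between the z axis of lid and the z axis of tin, either way round below 0.03 rad and angle between lid's own z axis and vertical below 0.2 rad), for 0.2 s.
At the end, for the whole second after the job is handed in: The lid is home: underside within 2 mm of the rim's top, square and centred; the robot still bears on it, lid on tin with over 6 N. All five walnuts are in the tin, which stands upright on the worktop. The cup stands upright on the worktop, let go and at rest (all of step 2 and all of step 3 and contact force between lid and tin above 6 N and contact force between any of the fingers, the arm and lid above 2 N and angle between cup's own z axis and vertical below 0.1 rad and height (world z) of cup below 0.012 m and contact force between the fingers and cup below 0.1 N and linear speed of cup below 0.02 m/s); the arm keeps its last pose, push and grip.
It fails at once if the mug was pushed about (more than 30 mm) or knocked over (distance of mug from where it was at the start of the episode above 0.03 m or angle between mug's own z axis and vertical above 0.5 rad).
It fails at once if the pepper mill was pushed about (more than 30 mm) or knocked over (distance of mill from where it was at the start of the episode above 0.03 m or angle between mill's own z axis and vertical above 0.5 rad).
It fails at once if the spice jar was pushed about (more than 30 mm) or knocked over (distance of spice from where it was at the start of the episode above 0.03 m or angle between spice's own z axis and vertical above 0.5 rad).
It also fails if it takes over 72 s, if anything falls off the work surface, if the arm or the gripper's body presses on something with over 40 N, if the wrist force passes 120 N, or if a joint passes its speed limit or range.

ROBOT

A 6-joint arm with a two-finger parallel gripper is mounted at the origin on the work surface. World frame = base frame: x ahead of the robot, y to its left, z up, the work surface at z = 0. Lengths are in m, angles in rad, forces in N, time in s.
With the tool pointing down it reaches from about 0.375 to 0.9 m from the base axis. Payload 3.1 kg.
Tool frame: the origin (TCP) lies between the finger pads; the fingertips stand 14 mm ahead of it and the grasp point (between the pads) lies 5 mm behind it; z points along the fingers, y is the line along which they close (so a half turn about z gives the same grasp; the last joint's range is limited). The gripper opens to 85 mm and grips with 20 to 120 N. Pads are 22 mm wide; open, the fingers measure 114 mm over their backs; the gripper's body (76 mm by 85 mm) begins 54 mm behind the grasp point. The pads swing forward as they close: fully open they stand 13 mm farther back than shut.
Start: joints at [0.941, 0.527, 1.433, -0, 1.181, -0.178], TCP at [0.273, 0.562, 0.245] pointing down, gripper open.
Joint ranges: [-3.08, 3.08], [-0.75, 2.2], [0.22, 2.44], [-1.43, 4.57], [0, 2.65], [-2.85, 2.85]. Speed limits (rad/s): [2.79, 2.79, 3.14, 3.14, 3.14, 3.14].

INTERFACE

Orientations are given as a unit quaternion [w, x, y, z].
In Python, from rig import manip gives the robot as it stands.
- The arm moves only by the tool arm_command, never from a script. Its argument "increments" is a list of rows, each a list of 3 entries, a list of its own where there are three numbers: the shift along the tool's x, y, z in units of 20 mm (1.0 is 20 mm), then the turn about the tool's z in units of pi/2 rad (1.0 is pi/2 rad), then the gripper command: -1 is fully open, 1 is shut, values between are in proportion. A call has 1 to 10 rows; each row shifts and turns the commanded pose from where the row before left it, along the tool's axes as they then stand; what a row does not reach is not made up. A row lasts 1/12 s, in which the tool goes at most 41.7 mm and 7.16 degrees, less where a joint would pass 70% of its speed; a pose out of reach is approached as far as the arm can. A call with a number of a shift or a turn outside -1 to 1 is refused whole. A call with a gripper value outside its range is refused whole. The fingers move at their own pace and stop on an object; "newtons" is the grip in N (left out, the last holds). Time passes only in rows, so rows that do not move let the fingers close. It gives the time, the measured TCP pose, the force, the opening and the grip force at its end, in the units of the state.
- manip.observe(): the state, without advancing time (a new reading comes with each control period).
- manip.read_camera(name): name is "scene" or "top" or "wrist"; returns (picture, depth): 420x560x3 uint8, red, green, blue; 420x560 float32, m along the optical axis (not along the pixel's ray), 0 where there is no reading.
- manip.calibration(name): a dict with "fovy" (degrees; the focal length in pixels is half the picture's height over the tangent of half this angle, whatever the lens; pixels are square), "cx", "cy" (the principal point, pixels), "view" (4x4, takes a point from world to camera coordinates). Camera axes: x right, y up, looking along -z (the intrinsics and any distortion apply to the point x, -y, -z); pixel columns grow to the right and rows downward; lengths in m; the calibration is good to about 2 mm. A picture is of the moment at which its call begins: read the wrist's pose just before it. calibration takes no time and is no camera call; for the wrist camera it gives the pose at the moment of the call.
- manip.sign_off(): hands the job in; it is judged then, once.
Trained networks look in the newest picture that a camera, given by its name, has taken for a name from the list of things; names that differ only in an ending like _2 or _b are one class to them, and where a whole thing is asked for, a point or a joint stands for the part that bears it (a point fixed in the world has none). Each returns a list of dicts, best first, with "p" (0 to 1); they miss things now and then, are a little off and sometimes report something else, mostly with a low value. They report only what shows in the picture. A call takes as long as a camera call.
- manip.boxes_of(camera, label): "pixel" ([column, row] in pixels, amid what is visible of it).
The state is a dict: "time_s": time; "joint_positions": joint angles; "qd": joint speeds; "effort": joint torques, N m; "tool_pos": TCP position; "tool_rot": TCP orientation; "wrist_force": force on the tool from outside, world axes, zero at the start; "wrist_torque": the same for the moment, N m; "finger_gap": finger opening in m; "grip_force": force on a finger pad.
Only numpy, scipy, OpenCV 4.12 (cv2) and the standard library are available. Lean on these libraries where they do the work, as an engineer would, in place of code of your own. Each camera call takes 0.05 s, during which the arm holds its last target. There are 200 camera calls.

## Working session

There is one attempt and no reset: what is moved stays moved. The work goes in short steps, Python scripts to look and compute and a tool call to move; the robot and the scene stay as the last step left them, time stands still between calls to the robot, and variables do not carry over. Pictures are saved under pics/ and viewed, at most 10 in all, crops included, and the job is handed in when it is done.

Besides the shell and the picture viewer there is one more tool, called after "Request:" by a JSON object that holds its "op" and its "data", one argument or row to a line. arm_command: Moves the arm, as the interface text tells. Its arguments: {"type":"object","properties":{"increments":{"type":"array","items":{"type":"array"}},"newtons":{"type":"number"}},"required":["increments"]}

```bash
ls; mkdir -p pics; cat > h.py <<'E'
import numpy as np, cv2
from rig import manip
def cam(n):
    c=manip.calibration(n); im,d=manip.read_camera(n); return im,d,c
def world(d,c,u,v):
    f=d.shape[0]/2/np.tan(np.radians(c['fovy'])/2)
    u=np.asarray(u);v=np.asarray(v);z=d[v,u]
    p=np.stack([(u-c['cx'])/f*z,-(v-c['cy'])/f*z,-z,np.ones_like(z)],-1)
    return (p@np.linalg.inv(np.array(c['view'])).T)[...,:3]
def cloud(d,c):
    v,u=np.nonzero(d>0); return world(d,c,u,v),u,v
E
python3 - <<'E'
from h import *
print({k:np.round(v,3).tolist() if not isinstance(v,dict) else v for k,v in manip.observe().items()})
ims=[]
for n in ('scene','top'):
    im,d,c=cam(n); print(n,c['fovy'],c['cx'],c['cy'],[k for k in c]); ims.append(im)
    np.savez(n+'.npz',im=im,d=d,view=c['view'],fovy=c['fovy'],cx=c['cx'],cy=c['cy'])
    for l in ('tin','lid','lid_knob','cup','cup_handle','mug','mill','spice','nut0','tin_mouth'):
        r=manip.boxes_of(n,l)[:3 if l!='nut0' else 6]
        for b in r:
            u,v=[int(round(x)) for x in b['pixel']]
            print(n,l,round(b['p'],2),(u,v),np.round(world(d,c,u,v),3))
    cv2.imwrite(f'pics/{n}0.png',im[...,::-1])
E
```

```text
pics
{'time_s': 0.0, 'joint_positions': [0.94, 0.528, 1.434, -0.0, 1.181, -0.178], 'qd': [0.0, -0.001, -0.002, 0.001, 0.001, 0.0], 'effort': [0.0, -44.235, -17.802, -0.0, 0.008, 0.0], 'tool_pos': [0.272, 0.562, 0.244], 'tool_rot': [-0.0, 0.224, 0.975, -0.001], 'wrist_force': [0.209, -0.819, -0.182], 'wrist_torque': [0.004, 0.025, -0.003], 'grip_force': 0.0, 'finger_gap': 0.086}
scene 48.03440622479943 282.72217447304257 211.6073859619655 ['fovy', 'cx', 'cy', 'view']
scene tin 0.88 (329, 157) [0.541 0.256 0.027]
scene lid 0.75 (289, 242) [ 0.644 -0.046  0.044]
scene lid_knob 0.6 (289, 244) [ 0.642 -0.043  0.029]
scene cup 0.77 (216, 296) [ 0.604 -0.265  0.031]
scene cup_handle 0.6 (213, 299) [ 0.6   -0.272  0.021]
scene mug 0.97 (358, 106) [0.517 0.421 0.093]
scene spice 0.6 (312, 272) [ 0.751 -0.089  0.079]
scene nut0 0.55 (211, 308) [ 0.615 -0.293  0.027]
scene nut0 0.47 (230, 314) [ 0.66  -0.275  0.029]
scene tin_mouth 0.75 (331, 159) [0.596 0.182 0.123]
top 53.257714500512336 281.7977237165589 209.22038692911335 ['fovy', 'cx', 'cy', 'view']
top tin 0.91 (206, 215) [0.579 0.221 0.003]
top lid 0.82 (289, 196) [ 0.629 -0.042  0.053]
top lid_knob 0.85 (287, 198) [ 0.623 -0.036  0.05 ]
top cup 0.76 (366, 199) [ 0.624 -0.291  0.   ]
top cup_handle 0.71 (366, 198) [ 0.627 -0.29   0.004]
top mug 0.56 (124, 245) [0.488 0.48  0.   ]
top mill 0.97 (428, 234) [ 0.501 -0.429  0.155]
top mill 0.27 (295, 157) [ 0.744 -0.061  0.085]
top spice 0.54 (294, 160) [ 0.734 -0.058  0.09 ]
top nut0 0.64 (428, 234) [ 0.501 -0.429  0.155]
top nut0 0.48 (361, 190) [ 0.648 -0.269  0.032]
top nut0 0.39 (354, 196) [ 0.63  -0.248  0.026]
top nut0 0.38 (369, 203) [ 0.607 -0.293  0.03 ]
top tin_mouth 0.87 (205, 219) [ 0.567  0.225 -0.   ]
```

View pics/top0.png

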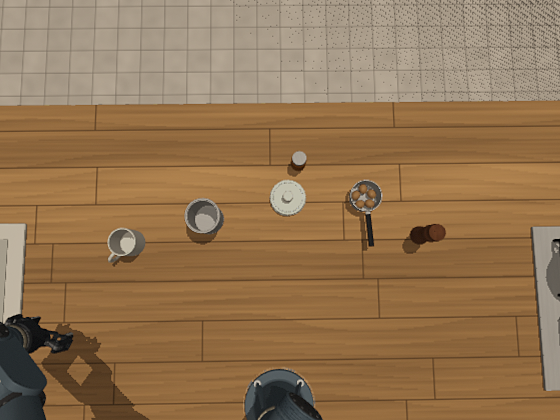

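View pics/scene0.png

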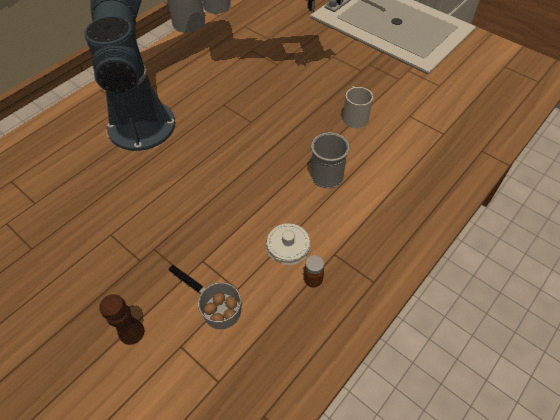

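```bash
cat > fit.py <<'E'
from h import *
from scipy.optimize import least_squares
def circ(P):
    if len(P)<5: return None
    f=lambda q:np.hypot(P[:,0]-q[0],P[:,1]-q[1])-q[2]
    r=least_squares(f,[*P[:,:2].mean(0),.045],loss='soft_l1',f_scale=.002).x
    return np.round(r,4)
def near(C,x,y,r,lo,hi):
    return C[(np.hypot(C[:,0]-x,C[:,1]-y)<r)&(C[:,2]>lo)&(C[:,2]<hi)]
E
python3 - <<'E'
from fit import *
for n in('top','scene'):
    z=np.load(n+'.npz'); c={k:z[k] for k in('fovy','cx','cy','view')}; C,u,v=cloud(z['d'],c)
    print(n,'table z',np.round(np.median(C[(abs(C[:,2])<.02)],0),4))
    for nm,x,y,lo,hi in(('tinrim',.575,.22,.115,.135),('knobtop',.625,-.038,.045,.06),('lidtop',.625,-.038,.015,.03),('cuprim',.625,-.28,.05,.062)):
        P=near(C,x,y,.075,lo,hi); print(nm,len(P),circ(P),np.round(np.median(P[:,2]),4) if len(P) else '', np.round((P.min(0)+P.max(0))/2,3) if len(P) else '')
    P=near(C,.625,-.28,.2,.035,.065); P=P[np.hypot(P[:,0]-.625,P[:,1]+.28)>.06]
    print('handle',len(P)); 
    if len(P): print(np.round(np.c_[P.min(0),P.max(0),np.median(P,0)],3).tolist())
E
```

```text
top table z [ 4.391e-01 -3.980e-02  1.000e-04]
tinrim 287 [0.5653 0.2132 0.0474] 0.124 [0.565 0.214 0.123]
knobtop 82 [ 0.6303 -0.037   0.011 ] 0.0521 [ 0.63  -0.038  0.052]
lidtop 856 [ 0.6308 -0.0374  0.0409] 0.0219 [ 0.631 -0.037  0.022]
cuprim 156 [ 0.6249 -0.2776  0.0488] 0.0544 [ 0.614 -0.278  0.056]
handle 228
[[0.472, 0.564, 0.515], [-0.455, -0.275, -0.287], [0.035, 0.065, 0.053]]
scene table z [ 0.4752 -0.0442  0.0009]
tinrim 325 [0.5662 0.2147 0.047 ] 0.1238 [0.566 0.215 0.123]
knobtop 118 [ 0.6321 -0.0367  0.0114] 0.0524 [ 0.632 -0.035  0.051]
lidtop 1143 [ 0.6304 -0.0348  0.0419] 0.0229 [ 0.631 -0.037  0.022]
cuprim 315 [ 0.6272 -0.2766  0.0481] 0.0549 [ 0.614 -0.276  0.056]
handle 361
[[0.472, 0.565, 0.525], [-0.455, -0.273, -0.289], [0.035, 0.064, 0.054]]
```

```bash
cat >> fit.py <<'E'
from scipy.spatial.transform import Rotation as Ro
def pose():
    s=manip.observe(); w,x,y,z=s['tool_rot']; R=Ro.from_quat([x,y,z,w]).as_matrix()
    return np.array(s['tool_pos']),R,np.degrees(np.arctan2(R[1,0],R[0,0])),s
def plan(target,ang=None):
    p,R,a,s=pose()
    t=0
    if ang is not None:
        t=(a-ang+180)%360-180
        ca,sa=np.cos(np.radians(ang)),np.sin(np.radians(ang)); R=np.array([[ca,sa,0],[sa,-ca,0],[0,0,-1]])
    print('pos',p.round(4),'xang',round(a,2),'tilt',R[2,2].round(4),'turn units',round(t/90,4),'then shift units',(R.T@(np.array(target)-p)/.02).round(2),'t',s['time_s'])
E
python3 - <<'E'
from fit import *
A=[]
for n in('top','scene'):
    z=np.load(n+'.npz'); c={k:z[k] for k in('fovy','cx','cy','view')}; C,u,v=cloud(z['d'],c)
    P=near(C,.52,-.285,.055,.046,.065); A.append(P)
    vx,vy,x0,y0=cv2.fitLine(P[:,:2].astype(np.float32),cv2.DIST_L2,0,.01,.01).ravel()
    print(n,len(P),np.degrees(np.arctan2(vy,vx)),x0,y0,'xmin',P[:,0].min(),'z',np.median(P[:,2]),'line at cup',y0+vy/vx*(.626-x0))
    for nm,x,y,r,lo,hi in(('mug',.495,.44,.07,.085,.1),('mill',.5,-.43,.06,.06,.2),('spice',.745,-.07,.05,.07,.1)):
        Q=near(C,x,y,r,lo,hi); print(nm,len(Q),circ(Q))
c0=np.array([.626,-.277])
P=np.vstack(A); d=P[:,:2].mean(0)-c0; a=np.degrees(np.arctan2(d[1],d[0])); print('handle ang',a)
g=c0+.143*d/np.linalg.norm(d); print('grasp',g)
plan([*g,.15],a%360)
E
```

```text
top 193 4.151904 0.5224483 -0.28468943 xmin 0.47214014442845686 z 0.05359416666709249 line at cup -0.27717245
mug 167 [0.4942 0.4534 0.0389]
mill 400 [ 0.5051 -0.4479  0.0188]
spice 163 [ 0.7399 -0.0716  0.0155]
scene 287 4.3847394 0.52545434 -0.28460371 xmin 0.47195456910044686 z 0.054745430648699855 line at cup -0.2768941
mug 206 [0.4941 0.4551 0.0387]
mill 906 [ 0.5106 -0.4502  0.0189]
spice 284 [ 0.7429 -0.0722  0.0162]
handle ang -175.7071471354197
grasp [ 0.48340119 -0.28770417]
pos [0.2728 0.5623 0.2453] xang 154.11 tilt -1.0 turn units -0.3353 then shift units [ -7.32 -43.17   4.77] t 1.1
```

Request:
{"op": "arm_command", "data": {
  "increments": [
    [[0, 0, 0], -0.067, -1],
    [[0, 0, 0], -0.067, -1],
    [[0, 0, 0], -0.067, -1],
    [[0, 0, 0], -0.067, -1],
    [[0, 0, 0], -0.067, -1],
    [[-1, -1, 0], 0, -1],
    [[-1, -1, 0], 0, -1],
    [[-1, -1, 0], 0, -1],
    [[-1, -1, 0], 0, -1],
    [[-1, -1, 0], 0, -1]
  ],
  "newtons": 60
}}

```text
time_s: 1.93
tool_pos: [0.3808, 0.4692, 0.2454]
tool_rot: [0.0, -0.037, 0.999, 0.0]
wrist_force: [0.4, 0.5, 0.2]
finger_gap: 0.0849
grip_force: 0.0
```

Request:
{"op": "arm_command", "data": {
  "increments": [
    [[-1, -1, 0], 0, -1],
    [[-1, -1, 0], 0, -1],
    [[0, -1, 0], 0, -1],
    [[0, -1, 0], 0, -1],
    [[0, -1, 0], 0, -1],
    [[0, -1, 0], 0, -1],
    [[0, -1, 0], 0, -1],
    [[0, -1, 0], 0, -1],
    [[0, -1, 0], 0, -1],
    [[0, -1, 0], 0, -1]
  ]
}}

```text
time_s: 2.77
tool_pos: [0.4348, 0.2726, 0.2455]
tool_rot: [0.0, -0.037, 0.999, 0.0]
wrist_force: [0.0, -0.2, -0.2]
finger_gap: 0.0852
grip_force: 0.0
```

Request:
{"op": "arm_command", "data": {
  "increments": [
    [[0, -1, 0], 0, -1],
    [[0, -1, 0], 0, -1],
    [[0, -1, 0], 0, -1],
    [[0, -1, 0], 0, -1],
    [[0, -1, 0], 0, -1],
    [[0, -1, 0], 0, -1],
    [[0, -1, 0], 0, -1],
    [[0, -1, 0], 0, -1],
    [[0, -1, 0], 0, -1],
    [[0, -1, 0], 0, -1]
  ]
}}

```text
time_s: 3.6
tool_pos: [0.4497, 0.0731, 0.2455]
tool_rot: [0.0, -0.037, 0.999, -0.0]
wrist_force: [0.3, -0.0, -0.4]
finger_gap: 0.0855
grip_force: 0.0
```

Request:
{"op": "arm_command", "data": {
  "increments": [
    [[0, -1, 0.3], 0, -1],
    [[0, -1, 0.3], 0, -1],
    [[0, -1, 0.3], 0, -1],
    [[0, -1, 0.3], 0, -1],
    [[0, -1, 0.3], 0, -1],
    [[0, -1, 0.3], 0, -1],
    [[0, -1, 0.3], 0, -1],
    [[0, -1, 0.3], 0, -1],
    [[0, -1, 0.3], 0, -1],
    [[0, -1, 0.3], 0, -1]
  ]
}}

```text
time_s: 4.43
tool_pos: [0.4647, -0.1265, 0.1852]
tool_rot: [0.0, -0.037, 0.999, -0.0]
wrist_force: [0.0, 1.4, 0.1]
finger_gap: 0.0853
grip_force: 0.0
```

```bash
python3 -c "
from fit import *
plan([.4834,-.2877,.043],184.3); print(pose()[3]['joint_positions'])"
```

```text
pos [ 0.4647 -0.1265  0.1852] xang -175.75 tilt -1.0 turn units -0.0005 then shift units [-0.33 -8.11  7.11] t 4.4333
[-4.98431671e-01  4.28869522e-01  1.84824921e+00  6.90802506e-05
  8.63868381e-01 -2.14351252e+00]
```

Request:
{"op": "arm_command", "data": {
  "increments": [
    [[-0.3, -1, 0.3], 0, -1],
    [[0, -1, 0.3], 0, -1],
    [[0, -1, 0.3], 0, -1],
    [[0, -1, 0.3], 0, -1],
    [[0, -1, 0.3], 0, -1],
    [[0, -1, 0.3], 0, -1],
    [[0, -1, 0.3], 0, -1],
    [[0, -1, 0.3], 0, -1],
    [[0, -0.1, 1], 0, -1],
    [[0, 0, 1], 0, -1]
  ]
}}

```text
time_s: 5.27
tool_pos: [0.4838, -0.2893, 0.0977]
tool_rot: [0.002, -0.036, 0.999, -0.002]
wrist_force: [-0.1, -0.2, -0.2]
finger_gap: 0.0855
grip_force: 0.0
```

Request:
{"op": "arm_command", "data": {
  "increments": [
    [[0, 0, 1], 0, -1],
    [[0, 0, 1], 0, -1],
    [[0, 0, 0.7], 0, -1],
    [[0, 0, 0], 0, -1],
    [[0, 0, 0], 0, 0.5],
    [[0, 0, 0], 0, 1],
    [[0, 0, 0], 0, 1],
    [[0, 0, 0], 0, 1],
    [[0, 0, 0], 0, 1],
    [[0, 0, 0], 0, 1]
  ],
  "newtons": 60
}}

```text
time_s: 6.1
tool_pos: [0.4828, -0.2868, 0.0441]
tool_rot: [0.0, -0.037, 0.999, -0.001]
wrist_force: [-0.5, -0.5, 0.9]
finger_gap: 0.0146
grip_force: 60.7
```

```bash
python3 -c "
from fit import *
plan([.4834,-.2877,.043],184.3); print(pose()[3]['joint_positions'])"
```

```text
pos [ 0.4828 -0.2868  0.0441] xang -175.74 tilt -1.0 turn units -0.0004 then shift units [-0.02 -0.05  0.05] t 6.1
[-7.34887894e-01  7.46482579e-01  1.73305848e+00 -4.60744004e-05
  6.60637270e-01 -2.38007628e+00]
```

Request:
{"op": "arm_command", "data": {
  "increments": [
    [[0, 0, -0.4], 0, 1],
    [[0, 0, -0.4], 0, 1],
    [[0, 0, -0.4], 0, 1],
    [[0, 0, -0.4], 0, 1],
    [[0, 0, -0.4], 0, 1],
    [[0, 0, 0], 0, 1],
    [[0, 0, 0], 0, 1]
  ],
  "newtons": 20
}}

```text
time_s: 6.68
tool_pos: [0.4829, -0.2868, 0.0842]
tool_rot: [0.001, -0.037, 0.999, -0.001]
wrist_force: [-0.0, -0.3, -2.5]
finger_gap: 0.0151
grip_force: 60.3
```

```bash
cat >> fit.py <<'E'
def cuptilt(x,y,r,n='scene',fn=None):
    im,d,c=cam(n); C,_,_=cloud(d,c)
    P=near(C,x,y,r,.01,.6); print(n,len(P),'min',P.min(0).round(3),'max',P.max(0).round(3))
    if fn: cv2.imwrite(fn,im[...,::-1])
    return P,im
E
python3 -c "
from fit import *
cuptilt(.6,-.28,.13,'scene','pics/s1.png'); s=pose()[3]; print(s['wrist_force'],s['wrist_torque'],s['tool_pos'])"
```

```text
scene 6866 min [ 0.47  -0.348  0.036] max [ 0.678 -0.215  0.474]
[ 0.42728669 -0.2853287  -1.68569897] [ 0.01095437  0.16401285 -0.03187537] [ 0.48251535 -0.28649865  0.08364202]
```

View pics/s1.png

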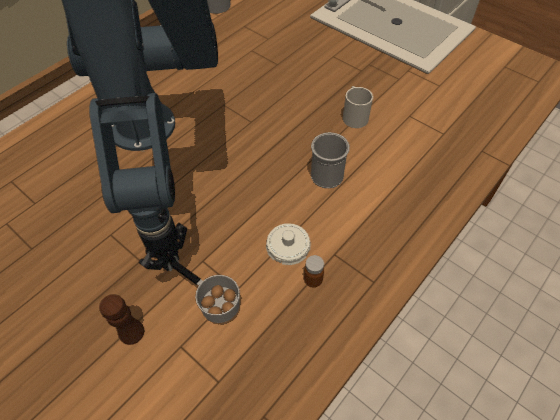

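Request:
{"op": "arm_command", "data": {
  "increments": [
    [[0, 0, -1], 0, 1],
    [[0, 0, -1], 0, 1],
    [[0, 0, -1], 0, 1],
    [[0, 0, 0], 0, 1],
    [[0, 0, 0], 0, 0.65],
    [[0, 0, 0], 0, 0.65],
    [[0, 0, 0], 0, 0.65]
  ],
  "newtons": 20
}}

```text
time_s: 7.32
tool_pos: [0.4816, -0.2857, 0.1418]
tool_rot: [-0.001, -0.037, 0.999, 0.001]
wrist_force: [0.6, -0.7, -2.0]
finger_gap: 0.015
grip_force: 44.7
```

```bash
cat >> fit.py <<'E'
def hull(x,y,r,n='scene'):
    s=pose()[3]; print(np.round(s['wrist_force'],2),np.round(s['wrist_torque'],3),np.round(s['tool_pos'],4),s['finger_gap'],s['grip_force'],s['time_s'])
    im,d,c=cam(n); C,_,_=cloud(d,c); P=near(C,x,y,r,.008,.6)
    print(len(P),'min',P.min(0).round(3),'max',P.max(0).round(3)); return P,im
E
python3 -c "
from fit import *
P,_=hull(.63,-.277,.085)"
```

```text
[ 0.65 -0.66 -1.95] [-0.016  0.184  0.015] [ 0.4816 -0.2857  0.1418] 0.014996081418274935 44.67402756214142 7.3167
2007 min [ 0.545 -0.323  0.095] max [ 0.676 -0.225  0.444]
```

Request:
{"op": "arm_command", "data": {
  "increments": [
    [[0, 0, 0], 0, 0.64],
    [[0, 0, 0], 0, 0.64],
    [[0, 0, 0], 0, 0.64]
  ],
  "newtons": 20
}}

```text
time_s: 7.62
tool_pos: [0.4823, -0.2863, 0.1427]
tool_rot: [-0.0, -0.037, 0.999, 0.0]
wrist_force: [-0.7, 0.5, -1.8]
finger_gap: 0.0154
grip_force: 26.6
```

Request:
{"op": "arm_command", "data": {
  "increments": [
    [[0, 0, 0], 0, 0.62],
    [[0, 0, 0], 0, 0.62],
    [[0, 0, 0], 0, 0.62]
  ]
}}

```text
time_s: 7.87
tool_pos: [0.4829, -0.2867, 0.1436]
tool_rot: [0.0, -0.037, 0.999, -0.0]
wrist_force: [0.1, -0.2, 0.5]
finger_gap: 0.0163
grip_force: 0.0
```

```bash
python3 -c "
from fit import *
P,_=hull(.63,-.277,.085)"
```

```text
[ 0.11 -0.17  0.46] [-0.031 -0.042  0.012] [ 0.4829 -0.2867  0.1436] 0.016317443191401583 0.0 7.8667
1657 min [ 0.545 -0.323  0.008] max [ 0.669 -0.225  0.447]
```

```bash
python3 -c "
from fit import *
P,im=hull(.63,-.277,.085)
cv2.imwrite('pics/s2.png',cv2.resize(im[180:400,60:340],None,fx=2.5,fy=2.5)[...,::-1])"
```

```text
[-0.29 -0.01  0.14] [0.028 0.031 0.   ] [ 0.4828 -0.2867  0.1436] 0.016089732768347662 0.0 7.9167
1498 min [ 0.545 -0.322  0.008] max [ 0.675 -0.225  0.449]
```

View pics/s2.png

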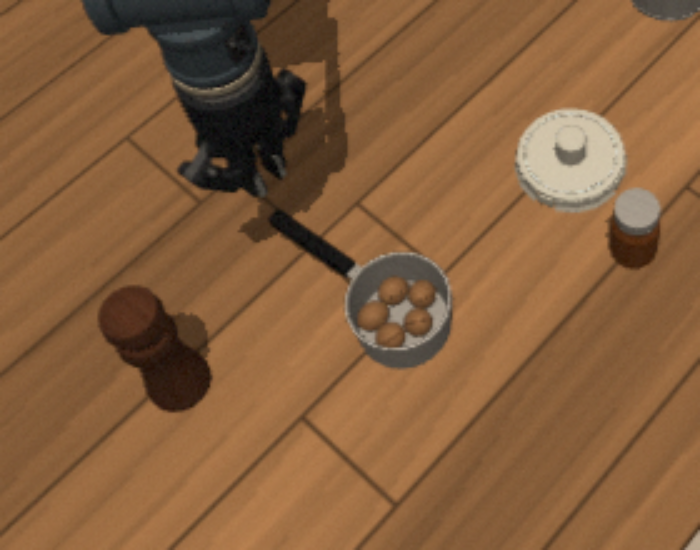

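```bash
cat >> fit.py <<'E'
def findcup(x=.626,y=-.277):
    cs=[];A=[]
    for n in('top','scene'):
        im,d,c=cam(n); C,_,_=cloud(d,c)
        P=near(C,x,y,.075,.05,.062); q=circ(P); print(n,len(P),q); cs.append(q[:2])
        Q=near(C,x-.1,y-.007,.055,.046,.06)
        L=cv2.fitLine(Q[:,:2].astype(np.float32),cv2.DIST_L2,0,.01,.01).ravel(); print('line',len(Q),np.degrees(np.arctan2(L[1],L[0])),L[2:],np.median(Q[:,2]),Q[:,0].min())
        A.append(Q)
    c0=cs[1]; m=np.vstack(A)[:,:2].mean(0)-c0
    print('c',c0,'ang',np.degrees(np.arctan2(m[1],m[0]))%360); return c0,np.degrees(np.arctan2(m[1],m[0]))%360
E
python3 -c "
from fit import *
c,a=findcup(); u=np.array([np.cos(np.radians(a)),np.sin(np.radians(a))])
plan([*(c+.15*u),.043],a)"
```

```text
top 149 [ 0.6211 -0.2754  0.0484]
line 145 5.1489024 [ 0.5386197 -0.2827925] 0.053927704556414824 0.49942520601769236
scene 281 [ 0.6236 -0.2741  0.0478]
line 315 5.508111 [ 0.5288728 -0.2835425] 0.054728345705028936 0.4716214119445705
c [ 0.6236 -0.2741] ang 185.73573058290017
pos [ 0.4826 -0.2866  0.1435] xang -175.74 tilt -1.0 turn units -0.0164 then shift units [ 0.43 -0.08  5.03] t 8.0667
```

Request:
{"op": "arm_command", "data": {
  "increments": [
    [[0.4, -0.1, 0], -0.016, 0.2],
    [[0, 0, 0], 0, 0.2],
    [[0, 0, 1], 0, 0.2],
    [[0, 0, 1], 0, 0.2],
    [[0, 0, 1], 0, 0.2],
    [[0, 0, 1], 0, 0.2],
    [[0, 0, 1], 0, 0.2],
    [[0, 0, 0], 0, 0.5],
    [[0, 0, 0], 0, 1],
    [[0, 0, 0], 0, 1]
  ],
  "newtons": 60
}}

```text
time_s: 8.9
tool_pos: [0.4749, -0.2892, 0.0439]
tool_rot: [0.0, -0.05, 0.999, -0.0]
wrist_force: [0.6, 0.0, -1.1]
finger_gap: 0.0146
grip_force: 58.4
```

Request:
{"op": "arm_command", "data": {
  "increments": [
    [[0, 0, 0], 0, 1],
    [[0, 0, 0], 0, 1],
    [[0, 0, -0.5], 0, 1],
    [[0, 0, -1], 0, 1],
    [[0, 0, -1], 0, 1],
    [[0, 0, -1], 0, 1],
    [[0, 0, -0.8], 0, 1],
    [[0, 0, 0], 0, 0.8],
    [[0, 0, 0], 0, 0.65],
    [[0, 0, 0], 0, 0.64]
  ]
}}

```text
time_s: 9.73
tool_pos: [0.4742, -0.2887, 0.1292]
tool_rot: [-0.0, -0.05, 0.999, 0.0]
wrist_force: [-0.2, -0.2, -2.5]
finger_gap: 0.0157
grip_force: 25.9
```

Request:
{"op": "arm_command", "data": {
  "increments": [
    [[0, 0, 0], 0, 0.64],
    [[0, 0, 0], 0, 0.64]
  ],
  "newtons": 20
}}

```text
time_s: 9.9
tool_pos: [0.4741, -0.2885, 0.1282]
tool_rot: [-0.001, -0.05, 0.999, 0.001]
wrist_force: [0.3, 1.0, -1.9]
finger_gap: 0.0151
grip_force: 25.7
```

```bash
python3 -c "
from fit import *
P,_=hull(.63,-.277,.085)"
```

```text
[ 0.35  0.98 -1.86] [ 0.011  0.223 -0.054] [ 0.4741 -0.2885  0.1282] 0.015127453899396303 25.730147659778595 9.9
1821 min [ 0.545 -0.321  0.061] max [ 0.673 -0.224  0.136]
```

Request:
{"op": "arm_command", "data": {
  "increments": [
    [[0, 0, 0], 0, 0.635],
    [[0, 0, 0], 0, 0.635]
  ]
}}

```text
time_s: 10.12
tool_pos: [0.4746, -0.289, 0.1288]
tool_rot: [-0.0, -0.05, 0.999, 0.0]
wrist_force: [0.8, -0.7, -2.1]
finger_gap: 0.0157
grip_force: 16.8
```

```bash
python3 -c "
from fit import *
P,_=hull(.63,-.277,.085)"
```

```text
[ 0.75 -0.67 -2.14] [ 0.     0.135 -0.002] [ 0.4746 -0.289   0.1288] 0.015709204104291715 16.847783625125885 10.1167
1590 min [ 0.546 -0.324  0.008] max [ 0.653 -0.226  0.11 ]
```

Request:
{"op": "arm_command", "data": {
  "increments": [
    [[0, 0, 0], 0, 1],
    [[0, 0, 0], 0, 1],
    [[0, 0, -0.5], 0, 1],
    [[0, 0, -1], 0, 1],
    [[0, 0, -1], 0, 1],
    [[0, 0, -1], 0, 1],
    [[0, 0, -1], 0, 1],
    [[0, 0, -1], 0, 1],
    [[0, 0, -1], 0, 1],
    [[0, 0, -1], 0, 1]
  ],
  "newtons": 110
}}

```text
time_s: 11.0
tool_pos: [0.4744, -0.2888, 0.2811]
tool_rot: [0.0, -0.05, 0.999, -0.0]
wrist_force: [0.3, -0.3, -2.1]
finger_gap: 0.0137
grip_force: 107.4
```

Request:
{"op": "arm_command", "data": {
  "increments": [
    [[0, 0.4, -1], 0, 1],
    [[0, 0.8, -1], 0, 1],
    [[0, 1, -0.5], 0, 1],
    [[0, 1, 0], 0, 1],
    [[0, 1, 0], 0, 1],
    [[0, 1, 0], 0, 1],
    [[0, 1, 0], 0, 1],
    [[0, 1, 0], 0, 1],
    [[0, 1, 0], 0, 1],
    [[0, 1, 0], 0, 1]
  ]
}}

```text
time_s: 11.83
tool_pos: [0.4557, -0.1048, 0.33]
tool_rot: [0.0, -0.05, 0.999, -0.0]
wrist_force: [-0.2, -0.3, -1.5]
finger_gap: 0.0137
grip_force: 107.5
```

```bash
python3 -c "
from fit import *
p=pose()[0]; P,_=hull(p[0]+.14,p[1]+.01,.075)
plan([.526,.21,.335])"
```

```text
[-0.18 -0.31 -1.53] [-0.003  0.136  0.006] [ 0.4557 -0.1048  0.33  ] 0.013731698068267404 107.47119784355164 11.8333
2629 min [ 0.521 -0.14   0.008] max [ 0.669 -0.02   0.31 ]
pos [ 0.4544 -0.1011  0.3298] xang -174.19 tilt -1.0 turn units 0.0 then shift units [-5.13 15.11 -0.2 ] t 11.8833
```

Request:
{"op": "arm_command", "data": {
  "increments": [
    [[-0.3, 1, 0], 0, 1],
    [[-0.3, 1, 0], 0, 1],
    [[-0.3, 1, 0], 0, 1],
    [[-0.3, 1, 0], 0, 1],
    [[-0.3, 1, 0], 0, 1],
    [[-0.3, 1, 0], 0, 1],
    [[-0.3, 1, 0], 0, 1],
    [[-0.3, 1, 0], 0, 1],
    [[-0.3, 1, 0], 0, 1],
    [[-0.3, 1, 0], 0, 1]
  ]
}}

```text
time_s: 12.72
tool_pos: [0.4959, 0.1, 0.3299]
tool_rot: [0.0, -0.05, 0.999, 0.0]
wrist_force: [-0.1, 0.1, -1.4]
finger_gap: 0.0139
grip_force: 107.6
```

Request:
{"op": "arm_command", "data": {
  "increments": [
    [[-0.4, 1, 0], 0, 1],
    [[-0.4, 1, 0], 0, 1],
    [[-0.4, 1, 0], 0, 1],
    [[-0.4, 1, 0], 0, 1],
    [[-0.4, 0.9, -0.2], 0, 1],
    [[0, 0.1, 0], 0, 0.8],
    [[0, 0, 0], 0, 0.67],
    [[0, 0, 0], 0, 0.65],
    [[0, 0, 0], 0, 0.645]
  ]
}}

```text
time_s: 13.47
tool_pos: [0.5255, 0.2015, 0.3333]
tool_rot: [-0.0, -0.049, 0.999, -0.0]
wrist_force: [-0.7, -0.2, -0.4]
finger_gap: 0.0155
grip_force: 34.2
```

```bash
cat >> fit.py <<'E'
def tilt(n='scene',fn=None):
    """fit cup tilt about hinge: angle of the cup from points below hinge, in the handle plane"""
    p,R,a,s=pose(); f=-R[:2,0]; l=np.array([-f[1],f[0]]); h=p+[0,0,.005]
    print(np.round(s['wrist_force'],2),np.round(s['wrist_torque'],3),p.round(4),round(s['finger_gap'],4),round(s['grip_force'],1),round(s['time_s'],2))
    im,d,c=cam(n); C,_,_=cloud(d,c); D=C-h; X=D[:,:2]@f; Y=D[:,:2]@l; Z=D[:,2]
    # cup outline in hinge frame: x 105..198, z -48..7 at tilt 0
    best=[]
    for t in np.radians(np.arange(0,121,1.)):
        x=X*np.cos(t)-Z*np.sin(t); z=X*np.sin(t)+Z*np.cos(t)
        r=np.hypot(x-.150,Y); e=np.minimum(abs(r-.0465),abs(r-.0445)); inb=(z>-.047)&(z<.006)&(r<.0485)
        on=(e<.0025)&inb; best.append((on.sum(),np.degrees(t)))
    best.sort(reverse=True); print('tilt cand',best[:4])
    if fn: cv2.imwrite(fn,im[...,::-1])
    return im
E
python3 -c "
from fit import *
tilt(); plan([.526,.21,.335])"
```

```text
[-0.66 -0.19 -0.42] [-0.027  0.164 -0.021] [0.5255 0.2015 0.3333] 0.0155 34.2 13.47
tilt cand [(np.int64(1038), np.float64(28.0)), (np.int64(1025), np.float64(27.0)), (np.int64(1008), np.float64(29.000000000000004)), (np.int64(978), np.float64(26.0))]
pos [0.5256 0.2014 0.3333] xang -174.36 tilt -1.0 turn units 0.0 then shift units [-0.06  0.42 -0.09] t 13.5167
```

Request:
{"op": "arm_command", "data": {
  "increments": [
    [[0, 0.45, 0], 0, 0.64],
    [[0, 0, 0], 0, 0.635],
    [[0, 0, 0], 0, 0.635],
    [[0, 0, 0], 0, 0.635]
  ],
  "newtons": 20
}}

```text
time_s: 13.85
tool_pos: [0.5252, 0.2114, 0.3334]
tool_rot: [0.0, -0.05, 0.999, -0.0]
wrist_force: [-0.5, 0.6, -1.9]
finger_gap: 0.0155
grip_force: 16.9
```

```bash
python3 -c "
from fit import *
tilt()"
```

```text
[-0.48  0.56 -1.85] [-0.026  0.146 -0.046] [0.5252 0.2114 0.3334] 0.0155 16.9 13.85
tilt cand [(np.int64(999), np.float64(37.0)), (np.int64(995), np.float64(36.0)), (np.int64(971), np.float64(35.0)), (np.int64(942), np.float64(38.0))]
```

Request:
{"op": "arm_command", "data": {
  "increments": [
    [[0, 0, 0], 0, 0.635],
    [[0, 0, 0], 0, 0.633],
    [[0, 0, 0], 0, 0.633]
  ]
}}

```text
time_s: 14.15
tool_pos: [0.5252, 0.2113, 0.3333]
tool_rot: [0.0, -0.05, 0.999, -0.0]
wrist_force: [-0.1, -0.1, -2.5]
finger_gap: 0.0162
grip_force: 13.4
```

```bash
python3 -c "
from fit import *
tilt()"
```

```text
[-0.07 -0.09 -2.49] [-0.024  0.156  0.04 ] [0.5252 0.2113 0.3333] 0.0162 13.4 14.15
tilt cand [(np.int64(995), np.float64(45.0)), (np.int64(977), np.float64(46.0)), (np.int64(951), np.float64(44.0)), (np.int64(924), np.float64(47.0))]
```

Request:
{"op": "arm_command", "data": {
  "increments": [
    [[0, 0, 0], 0, 0.632],
    [[0, 0, 0], 0, 0.632],
    [[0, 0, 0], 0, 0.631],
    [[0, 0, 0], 0, 0.631]
  ]
}}

```text
time_s: 14.53
tool_pos: [0.5252, 0.2114, 0.3333]
tool_rot: [0.0, -0.05, 0.999, -0.0]
wrist_force: [0.1, 0.2, -1.3]
finger_gap: 0.016
grip_force: 9.8
```

```bash
python3 -c "
from fit import *
tilt()"
```

```text
[ 0.09  0.17 -1.31] [-0.039  0.137  0.083] [0.5252 0.2114 0.3333] 0.016 9.8 14.53
tilt cand [(np.int64(959), np.float64(53.0)), (np.int64(934), np.float64(52.0)), (np.int64(920), np.float64(54.0)), (np.int64(892), np.float64(51.0))]
```

Request:
{"op": "arm_command", "data": {
  "increments": [
    [[0.4, 0, 0], 0, 0.631],
    [[0.4, 0, 0], 0, 0.631],
    [[0.4, 0, 0], 0, 0.63],
    [[0, 0, 0], 0, 0.63],
    [[0, 0, 0], 0, 0.63]
  ]
}}

```text
time_s: 15.0
tool_pos: [0.5006, 0.2091, 0.3336]
tool_rot: [0.0, -0.05, 0.999, 0.0]
wrist_force: [-0.9, 0.6, -2.2]
finger_gap: 0.0157
grip_force: 8.0
```

```bash
python3 -c "
from fit import *
tilt()"
```

```text
[-0.85  0.58 -2.18] [-0.065  0.087  0.01 ] [0.5006 0.2091 0.3336] 0.0157 8.0 15.0
tilt cand [(np.int64(929), np.float64(62.0)), (np.int64(924), np.float64(63.0)), (np.int64(900), np.float64(61.0)), (np.int64(886), np.float64(64.0))]
```

Request:
{"op": "arm_command", "data": {
  "increments": [
    [[0, 0, 0], 0, 0.629],
    [[0, 0, 0], 0, 0.629],
    [[0, 0, 0], 0, 0.628],
    [[0, 0, 0], 0, 0.628]
  ]
}}

```text
time_s: 15.38
tool_pos: [0.5016, 0.2091, 0.3333]
tool_rot: [0.0, -0.05, 0.999, 0.0]
wrist_force: [0.2, 0.8, -1.4]
finger_gap: 0.0162
grip_force: 4.5
```

```bash
python3 -c "
from fit import *
tilt()"
```

```text
[ 0.22  0.78 -1.45] [-0.016  0.059 -0.031] [0.5016 0.2091 0.3333] 0.0162 4.5 15.38
tilt cand [(np.int64(923), np.float64(65.0)), (np.int64(895), np.float64(66.0)), (np.int64(891), np.float64(64.0)), (np.int64(857), np.float64(63.0))]
```

Request:
{"op": "arm_command", "data": {
  "increments": [
    [[0.5, 0, 0], 0, 0.632],
    [[0.5, 0, 0], 0, 0.632],
    [[0.4, 0, 0.2], 0, 0.632],
    [[0, 0, 0.4], 0, 0.632],
    [[0, 0, 0.3], 0, 0.632],
    [[0, 0, 0], 0, 0.632],
    [[0, 0, 0], 0, 0.632]
  ]
}}

```text
time_s: 16.02
tool_pos: [0.4734, 0.2062, 0.3146]
tool_rot: [-0.001, -0.05, 0.999, -0.0]
wrist_force: [0.4, 0.0, -1.5]
finger_gap: 0.016
grip_force: 6.8
```

```bash
python3 -c "
from fit import *
im=tilt(); cv2.imwrite('pics/s3.png',cv2.resize(im[20:240,180:460],None,fx=2.5,fy=2.5)[...,::-1])"
```

```text
[ 0.44  0.   -1.48] [ 0.04   0.03  -0.042] [0.4734 0.2062 0.3146] 0.016 6.8 16.02
tilt cand [(np.int64(843), np.float64(68.0)), (np.int64(843), np.float64(67.0)), (np.int64(810), np.float64(66.0)), (np.int64(808), np.float64(69.0))]
```

View pics/s3.png

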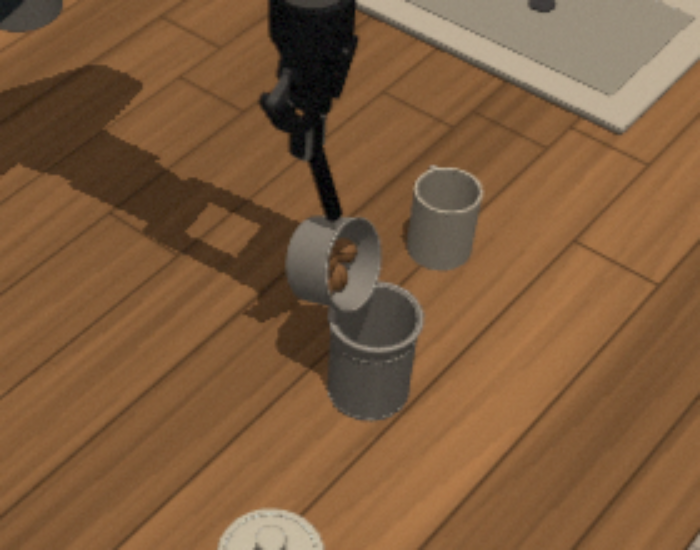

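Request:
{"op": "arm_command", "data": {
  "increments": [
    [[0, 0, 0.2], 0, 0.634],
    [[0, 0, 0.2], 0, 0.634],
    [[-0.3, 0, 0], 0, 0.634],
    [[-0.3, 0, 0], 0, 0.634],
    [[-0.3, 0, 0], 0, 0.634],
    [[0, 0, 0], 0, 0.634]
  ]
}}

```text
time_s: 16.57
tool_pos: [0.4945, 0.2085, 0.3104]
tool_rot: [0.004, -0.05, 0.999, 0.0]
wrist_force: [-0.4, -0.1, 10.7]
finger_gap: 0.0163
grip_force: 12.3
```

```bash
cat >> fit.py <<'E'
def tin(n='scene'):
    im,d,c=cam(n); C,_,_=cloud(d,c); P=near(C,.57,.214,.09,.0,.115)
    # visible outer wall below the rim
    P=P[(P[:,2]>.03)&(P[:,2]<.11)]; q=circ(P[np.hypot(P[:,0]-.566,P[:,1]-.214)<.07]); print('tin wall',len(P),q)
E
python3 -c "
from fit import *
im=tilt(); tin()"
```

```text
[-0.38 -0.12 10.68] [-0.099  0.119  0.   ] [0.4945 0.2085 0.3104] 0.0163 12.3 16.57
tilt cand [(np.int64(368), np.float64(73.0)), (np.int64(362), np.float64(74.0)), (np.int64(357), np.float64(75.0)), (np.int64(348), np.float64(77.0))]
tin wall 1072 [0.5658 0.215  0.0454]
```

Request:
{"op": "arm_command", "data": {
  "increments": [
    [[0, 0, -0.2], 0, 0.634],
    [[-0.3, 0, 0], 0, 0.634],
    [[-0.3, 0, 0], 0, 0.634],
    [[0, 0, 0], 0, 0.634]
  ]
}}

```text
time_s: 17.0
tool_pos: [0.5051, 0.2094, 0.3117]
tool_rot: [0.001, -0.05, 0.999, 0.0]
wrist_force: [0.4, -1.2, 4.4]
finger_gap: 0.0154
grip_force: 11.6
```

```bash
python3 -c "
from fit import *
im=tilt(); tin(); cv2.imwrite('pics/s4.png',cv2.resize(im[20:240,180:460],None,fx=2.5,fy=2.5)[...,::-1])"
```

```text
[ 0.35 -1.18  4.42] [ 0.012  0.004 -0.058] [0.5051 0.2094 0.3117] 0.0154 11.6 17.0
tilt cand [(np.int64(378), np.float64(75.0)), (np.int64(364), np.float64(76.0)), (np.int64(361), np.float64(77.0)), (np.int64(355), np.float64(74.0))]
tin wall 1048 [0.5659 0.215  0.0454]
```

View pics/s4.png

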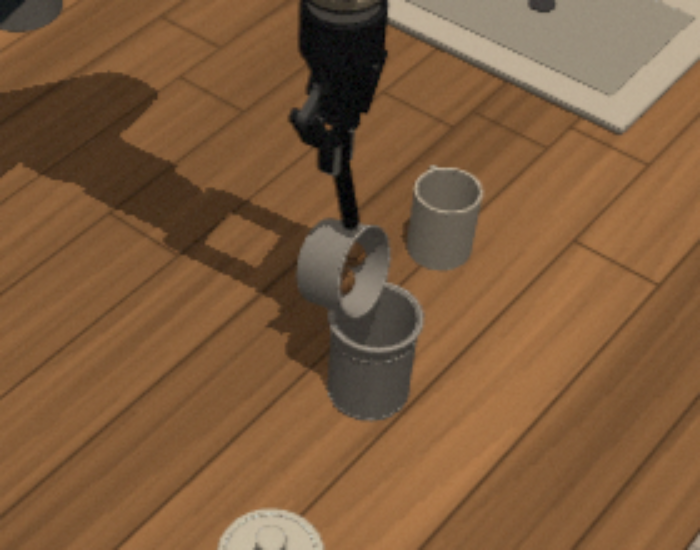

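Request:
{"op": "arm_command", "data": {
  "increments": [
    [[-0.4, 0, 0], 0, 0.635],
    [[-0.4, 0, 0], 0, 0.635],
    [[-0.4, 0, 0], 0, 0.635],
    [[-0.4, 0, 0], 0, 0.635],
    [[0, 0, 0], 0, 0.635]
  ]
}}

```text
time_s: 17.52
tool_pos: [0.5368, 0.2125, 0.3105]
tool_rot: [0.0, -0.05, 0.999, 0.0]
wrist_force: [-0.3, -0.2, -0.3]
finger_gap: 0.0156
grip_force: 11.4
```

```bash
python3 -c "
from fit import *
im=tilt(); tin()"
```

```text
[-0.3  -0.25 -0.3 ] [ 0.066  0.033 -0.008] [0.5368 0.2125 0.3105] 0.0156 11.4 17.52
tilt cand [(np.int64(310), np.float64(84.0)), (np.int64(305), np.float64(85.0)), (np.int64(301), np.float64(87.0)), (np.int64(301), np.float64(86.0))]
tin wall 1013 [0.5658 0.215  0.0454]
```

Request:
{"op": "arm_command", "data": {
  "increments": [
    [[-0.4, 0, 0.1], 0, 0.635],
    [[-0.4, 0, 0.1], 0, 0.635],
    [[-0.4, 0, 0.1], 0, 0.635],
    [[-0.4, 0, 0.1], 0, 0.635],
    [[-0.4, 0, 0.1], 0, 0.635],
    [[0, 0, 0], 0, 0.635]
  ]
}}

```text
time_s: 18.12
tool_pos: [0.5769, 0.2164, 0.3006]
tool_rot: [0.001, -0.049, 0.999, 0.0]
wrist_force: [0.4, 0.2, 0.5]
finger_gap: 0.0158
grip_force: 11.7
```

```bash
python3 -c "
from fit import *
im=tilt(); tin(); cv2.imwrite('pics/s5.png',cv2.resize(im[20:240,180:460],None,fx=2.5,fy=2.5)[...,::-1])"
```

```text
[0.4  0.18 0.5 ] [-0.042 -0.178  0.009] [0.5769 0.2164 0.3006] 0.0158 11.7 18.12
tilt cand [(np.int64(230), np.float64(98.0)), (np.int64(227), np.float64(99.0)), (np.int64(226), np.float64(97.0)), (np.int64(215), np.float64(100.0))]
tin wall 877 [0.5655 0.2148 0.0453]
```

View pics/s5.png

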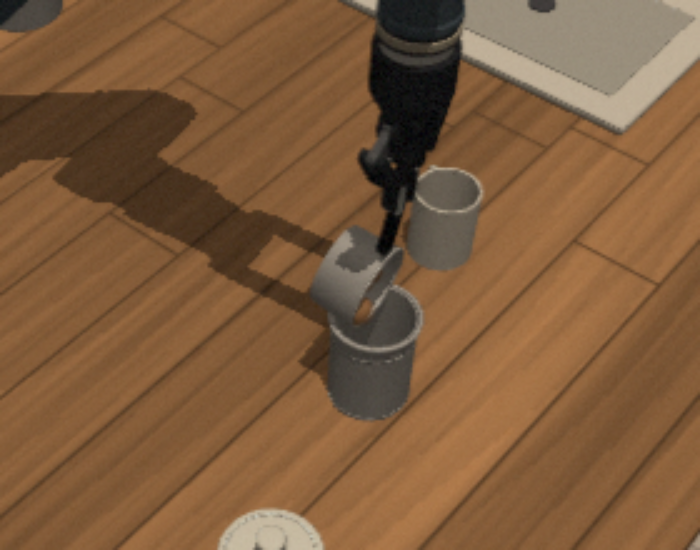

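Request:
{"op": "arm_command", "data": {
  "increments": [
    [[-0.4, 0, 0.12], 0, 0.636],
    [[-0.4, 0, 0.12], 0, 0.636],
    [[-0.4, 0, 0.12], 0, 0.636],
    [[-0.3, 0, 0.12], 0, 0.636],
    [[0, 0, 0], 0, 0.636],
    [[0, 0, 0], 0, 0.636],
    [[0, 0, 0], 0, 0.636]
  ]
}}

```text
time_s: 18.8
tool_pos: [0.6048, 0.2194, 0.2913]
tool_rot: [-0.0, -0.05, 0.999, -0.0]
wrist_force: [0.5, 0.1, -1.3]
finger_gap: 0.016
grip_force: 12.2
```

```bash
python3 -c "
from fit import *
im=tilt(); tin()
im2,d,c=cam('top'); cv2.imwrite('pics/t6.png',np.hstack([cv2.resize(im[20:240,220:430],None,fx=2,fy=2),cv2.resize(im2[150:260,150:260],None,fx=3.3,fy=4)])[...,::-1]); print(manip.boxes_of('top','nut0'),manip.boxes_of('scene','nut0'))"
```

```text
[ 0.53  0.07 -1.34] [ 0.045 -0.048  0.029] [0.6048 0.2194 0.2913] 0.016 12.2 18.8
tilt cand [(np.int64(218), np.float64(115.0)), (np.int64(218), np.float64(114.00000000000001)), (np.int64(216), np.float64(113.0)), (np.int64(212), np.float64(102.0))]
tin wall 879 [0.5659 0.2149 0.0453]
[] []
```

View pics/t6.png

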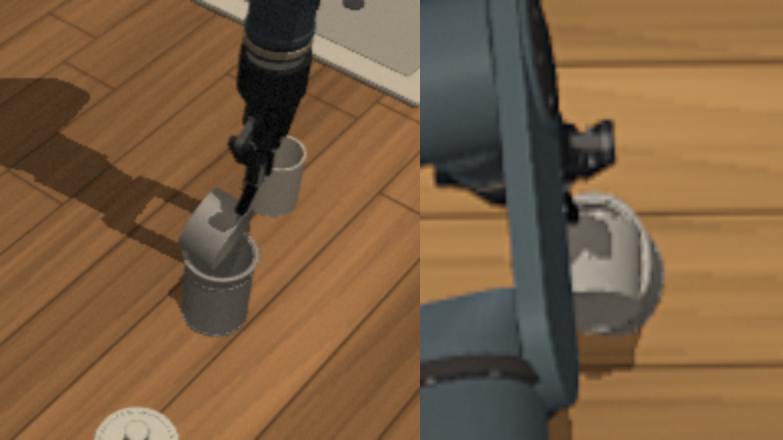

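Request:
{"op": "arm_command", "data": {
  "increments": [
    [[0.2, 0, 0], 0, 0.637],
    [[-0.2, 0, 0], 0, 0.637],
    [[0.2, 0, 0], 0, 0.637],
    [[-0.2, 0, 0], 0, 0.637],
    [[0, 0, -0.5], 0, 0.636],
    [[0, 0, -1], 0, 0.636],
    [[0, 0, -1], 0, 0.636],
    [[0, 0, -1], 0, 0.634],
    [[0, 0, 0], 0, 0.632],
    [[0, 0, 0], 0, 0.631]
  ]
}}

```text
time_s: 19.88
tool_pos: [0.6053, 0.2195, 0.3631]
tool_rot: [0.001, -0.05, 0.999, 0.0]
wrist_force: [-0.6, -0.2, -1.9]
finger_gap: 0.0158
grip_force: 12.0
```

```bash
python3 -c "
from fit import *
im=tilt(); tin()
print([manip.boxes_of('scene',k) for k in('nut0','cup')])"
```

```text
[-0.57 -0.18 -1.9 ] [-0.001 -0.025 -0.003] [0.6053 0.2195 0.3631] 0.0158 12.0 19.88
tilt cand [(np.int64(266), np.float64(111.0)), (np.int64(264), np.float64(114.00000000000001)), (np.int64(264), np.float64(112.0)), (np.int64(263), np.float64(113.0))]
tin wall 1140 [0.566  0.215  0.0454]
[[{'pixel': [119.6, 319.3], 'p': 0.55}], [{'pixel': [332.0, 114.4], 'p': 0.94}]]
```

Request:
{"op": "arm_command", "data": {
  "increments": [
    [[0.5, 0, 0], 0, 0.633],
    [[1, 0, 0], 0, 0.633],
    [[1, -0.5, 0], 0, 0.633],
    [[1, -1, 0], 0, 0.633],
    [[1, -1, 0], 0, 0.631],
    [[1, -1, 0], 0, 0.631],
    [[1, -1, 0], 0, 0.631],
    [[0.5, -1, 0], 0, 0.63],
    [[0, -1, 0], 0, 0.63],
    [[0, -1, 0], 0, 0.63]
  ]
}}

```text
time_s: 20.92
tool_pos: [0.479, 0.0555, 0.3609]
tool_rot: [-0.001, -0.05, 0.999, 0.0]
wrist_force: [0.4, -0.3, -1.5]
finger_gap: 0.0159
grip_force: 9.9
```

```bash
python3 -c "
from fit import *
im=tilt(); tin()
im2,d,c=cam('top'); r=manip.boxes_of('top','nut0'); print(r)
for b in r:
  u,v=map(round,b['pixel']); print(world(d,c,u,v))
cv2.imwrite('pics/t7.png',np.hstack([cv2.resize(im[100:320,180:390],None,fx=2,fy=2),cv2.resize(im2[160:270,150:260],None,fx=3.3,fy=4)])[...,::-1])"
```

```text
[ 0.36 -0.28 -1.53] [ 0.013 -0.117 -0.009] [0.479  0.0555 0.3609] 0.0159 9.9 20.92
tilt cand [(np.int64(252), np.float64(101.0)), (np.int64(240), np.float64(103.0)), (np.int64(240), np.float64(102.0)), (np.int64(239), np.float64(100.0))]
tin wall 1145 [0.5659 0.2151 0.0454]
[{'pixel': [203.3, 214.5], 'p': 0.59}]
[0.57967777 0.22662194 0.02729524]
```

View pics/t7.png

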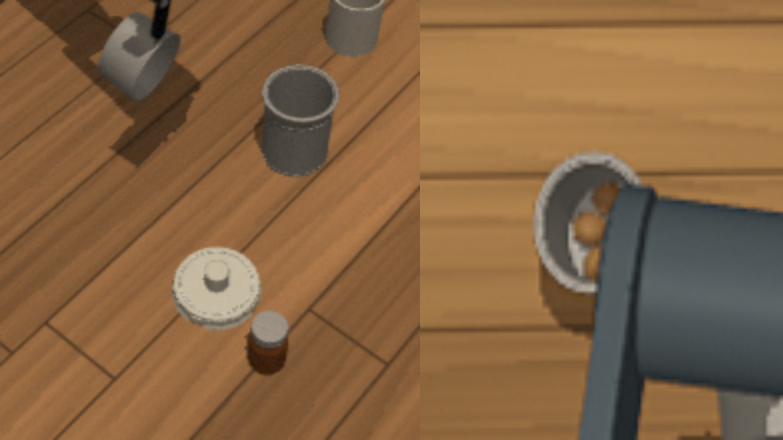

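Request:
{"op": "arm_command", "data": {
  "increments": [
    [[0, -1, 0], 0, 0.629],
    [[0, -1, 0], 0, 0.629],
    [[0, -1, 0], 0, 0.629],
    [[0, -1, 0], 0, 0.629],
    [[0, -1, 0], 0, 0.629],
    [[0, -1, 0], 0, 0.629],
    [[0, -1, 0], 0, 0.629],
    [[0, -1, 0], 0, 0.629],
    [[-0.2, -1, 0], 0, 0.629],
    [[-0.5, -1, 0.3], 0, 0.629]
  ]
}}

```text
time_s: 21.95
tool_pos: [0.5142, -0.1411, 0.3562]
tool_rot: [0.0, -0.05, 0.999, 0.0]
wrist_force: [0.9, 0.7, -1.3]
finger_gap: 0.0161
grip_force: 7.7
```

Request:
{"op": "arm_command", "data": {
  "increments": [
    [[-0.8, -1, 0.6], 0, 0.631],
    [[-1, -1, 0.9], 0, 0.631],
    [[-1, -1, 0.9], 0, 0.631],
    [[-1, -1, 0.9], 0, 0.631],
    [[-1, -0.6, 0.9], 0, 0.631],
    [[-1, 0, 0.8], 0, 0.629],
    [[-1, 0, 0.5], 0, 0.628],
    [[0, 0, 0], 0, 0.629],
    [[0.5, 0, 0], 0, 0.629],
    [[0, 0, 0], 0, 0.63]
  ]
}}

```text
time_s: 22.78
tool_pos: [0.6474, -0.2189, 0.2446]
tool_rot: [-0.002, -0.05, 0.999, 0.001]
wrist_force: [-0.9, 0.3, -1.5]
finger_gap: 0.0157
grip_force: 5.5
```

```bash
python3 -c "
from fit import *
im=tilt(); tilt('top'); plan([.65,-.24,.2])"
```

```text
[-0.92  0.34 -1.49] [ 0.104  0.053 -0.054] [ 0.6474 -0.2189  0.2446] 0.0157 5.5 22.78
tilt cand [(np.int64(249), np.float64(94.0)), (np.int64(248), np.float64(84.0)), (np.int64(248), np.float64(83.0)), (np.int64(247), np.float64(93.0))]
[ 0.14  1.34 -0.93] [-0.006  0.028  0.02 ] [ 0.648  -0.2192  0.2453] 0.0159 5.5 22.83
tilt cand [(np.int64(21), np.float64(83.0)), (np.int64(21), np.float64(82.0)), (np.int64(20), np.float64(84.0)), (np.int64(20), np.float64(81.0))]
pos [ 0.6485 -0.2196  0.2459] xang -174.26 tilt -1.0 turn units 0.0 then shift units [ 0.03 -1.03  2.29] t 22.8833
```

Request:
{"op": "arm_command", "data": {
  "increments": [
    [[0, -0.4, 0.8], 0, 0.631],
    [[0, -0.4, 0.8], 0, 0.631],
    [[0, 0, 0.7], 0, 0.631],
    [[0, 0, 0.3], 0, 0.631],
    [[0.2, 0, 0.1], 0, 0.631],
    [[0.4, 0, 0.05], 0, 0.631],
    [[0.5, 0, 0], 0, 0.631],
    [[0.5, 0, 0], 0, 0.631]
  ]
}}

```text
time_s: 23.55
tool_pos: [0.6181, -0.2395, 0.1919]
tool_rot: [0.001, -0.05, 0.999, -0.0]
wrist_force: [-0.3, 0.8, -1.7]
finger_gap: 0.0158
grip_force: 6.5
```

```bash
python3 -c "
from fit import *
im=tilt(); tilt('top')"
```

```text
[-0.27  0.85 -1.66] [0.003 0.007 0.032] [ 0.6181 -0.2395  0.1919] 0.0158 6.5 23.55
tilt cand [(np.int64(216), np.float64(95.0)), (np.int64(210), np.float64(96.00000000000001)), (np.int64(209), np.float64(91.0)), (np.int64(208), np.float64(93.0))]
[-1.53  0.07 -1.55] [0.041 0.15  0.005] [ 0.6157 -0.2395  0.1917] 0.0157 6.5 23.6
tilt cand [(np.int64(32), np.float64(85.0)), (np.int64(32), np.float64(84.0)), (np.int64(32), np.float64(83.0)), (np.int64(31), np.float64(86.0))]
```

```bash
cat >> fit.py <<'E'
def side(fn=None):
    p,R,a,s=pose(); f=-R[:2,0]; l=np.array([-f[1],f[0]]); h=p+[0,0,.005]; Q=[]
    print(np.round(s['wrist_force'],2),p.round(4),round(s['finger_gap'],4),round(s['grip_force'],1),round(s['time_s'],2))
    for n in('scene','top'):
        im,d,c=cam(n); C,_,_=cloud(d,c); D=C-h; X=D[:,:2]@f; Y=D[:,:2]@l
        m=(abs(Y)<.055)&(C[:,2]>.006)&(D[:,2]<-.03)&(X>-.12)&(X<.22)
        Q.append(np.c_[X,Y,C[:,2]][m])
    Q=np.vstack(Q)
    for z in np.arange(.005,h[2]-.02,.015):
        b=Q[(Q[:,2]>=z)&(Q[:,2]<z+.015)]
        if len(b)>3: print(round(z+.0075,4),len(b),'X',(np.percentile(b[:,0],[2,98])*1000).round(),'Y',(np.percentile(b[:,1],[2,98])*1000).round())
E
python3 -c "
from fit import *
side()"
```

```text
[ 0.19 -0.03 -1.42] [ 0.6168 -0.2396  0.1918] 0.0156 6.5 23.65
0.0125 411 X [-15. 184.] Y [-29.  42.]
0.0275 125 X [-10.  25.] Y [-39.  43.]
0.0425 55 X [-20.  25.] Y [-46.  47.]
0.0575 91 X [-31.  23.] Y [-47.  48.]
0.0725 148 X [-32.  21.] Y [-45.  44.]
0.0875 309 X [-35.  20.] Y [-38.  38.]
0.1025 237 X [-33.  19.] Y [-25.  24.]
0.1175 22 X [ 5. 17.] Y [-8.  7.]
0.1325 32 X [ 4. 16.] Y [-8.  6.]
0.1475 33 X [ 3. 15.] Y [-8.  7.]
0.1625 26 X [ 3. 14.] Y [-8.  7.]
```

Request:
{"op": "arm_command", "data": {
  "increments": [
    [[0.1, 0, 0.15], 0, 0.631],
    [[0.3, 0, 0.1], 0, 0.631],
    [[0.5, 0, 0], 0, 0.631],
    [[0.5, 0, 0], 0, 0.631],
    [[0, 0, 0], 0, 0.631]
  ]
}}

```text
time_s: 24.17
tool_pos: [0.5887, -0.2427, 0.1865]
tool_rot: [-0.0, -0.05, 0.999, -0.0]
wrist_force: [-0.0, -0.7, 3.5]
finger_gap: 0.0159
grip_force: 7.4
```

```bash
python3 -c "
from fit import *
side()"
```

```text
[-0.01 -0.72  3.49] [ 0.5887 -0.2427  0.1865] 0.0159 7.4 24.17
0.0125 472 X [ -4. 189.] Y [-32.  34.]
0.0275 134 X [ 5. 50.] Y [-38.  43.]
0.0425 80 X [-11.  46.] Y [-46.  47.]
0.0575 116 X [-15.  41.] Y [-48.  47.]
0.0725 191 X [-19.  37.] Y [-45.  44.]
0.0875 339 X [-21.  35.] Y [-37.  36.]
0.1025 114 X [ 1. 32.] Y [-26.  23.]
0.1175 31 X [15. 28.] Y [-8.  7.]
0.1325 36 X [13. 26.] Y [-8.  7.]
0.1475 39 X [11. 23.] Y [-8.  7.]
0.1625 17 X [ 9. 19.] Y [-8.  6.]
```

Request:
{"op": "arm_command", "data": {
  "increments": [
    [[0.5, 0, 0], 0, 0.632],
    [[0.5, 0, 0], 0, 0.632],
    [[0.5, 0, 0], 0, 0.632],
    [[0.5, 0, 0.1], 0, 0.632],
    [[0.3, 0, 0.3], 0, 0.632],
    [[0.3, 0, 0.4], 0, 0.632],
    [[0, 0, 0], 0, 0.632]
  ]
}}

```text
time_s: 24.85
tool_pos: [0.536, -0.2475, 0.1705]
tool_rot: [-0.002, -0.05, 0.999, 0.0]
wrist_force: [-3.2, 1.0, 9.3]
finger_gap: 0.0156
grip_force: 10.3
```

```bash
python3 -c "
from fit import *
side()"
```

```text
[-3.23  1.02  9.3 ] [ 0.536  -0.2475  0.1705] 0.0156 10.3 24.85
0.0125 517 X [-13. 150.] Y [-37.  43.]
0.0275 461 X [28. 93.] Y [-34.  42.]
0.0425 180 X [23. 86.] Y [-45.  46.]
0.0575 122 X [14. 79.] Y [-47.  47.]
0.0725 202 X [ 5. 70.] Y [-46.  47.]
0.0875 281 X [ 9. 61.] Y [-40.  41.]
0.1025 160 X [32. 55.] Y [-28.  29.]
0.1175 43 X [31. 45.] Y [-7.  7.]
0.1325 54 X [24. 41.] Y [-7.  7.]
0.1475 16 X [21. 33.] Y [-7.  7.]
```

Request:
{"op": "arm_command", "data": {
  "increments": [
    [[0.6, 0, 0.1], 0, 0.632],
    [[0.7, 0, 0.2], 0, 0.632],
    [[0.7, 0, 0.3], 0, 0.632],
    [[0.65, 0, 0.35], 0, 0.632],
    [[0.6, 0, 0.45], 0, 0.632],
    [[0.65, 0, 0.5], 0, 0.632],
    [[0.65, 0, 0.5], 0, 0.632],
    [[0, 0, 0], 0, 0.632]
  ]
}}

```text
time_s: 25.62
tool_pos: [0.4439, -0.2548, 0.1197]
tool_rot: [-0.003, -0.049, 0.999, 0.003]
wrist_force: [-1.5, 1.2, 0.1]
finger_gap: 0.0157
grip_force: 9.3
```

```bash
python3 -c "
from fit import *
side()"
```

```text
[-1.53  1.24  0.15] [ 0.4439 -0.2548  0.1197] 0.0157 9.3 25.62
0.0125 598 X [ 58. 180.] Y [-42.  40.]
0.0275 625 X [ 76. 153.] Y [-44.  43.]
0.0425 478 X [ 62. 163.] Y [-46.  45.]
0.0575 255 X [ 63. 152.] Y [-47.  46.]
0.0725 170 X [ 71. 129.] Y [-48.  48.]
0.0875 145 X [ 73. 104.] Y [-41.  39.]
```

Request:
{"op": "arm_command", "data": {
  "increments": [
    [[0.5, 0, 0.6], 0, 0.632],
    [[0.5, 0, 0.6], 0, 0.632],
    [[0.4, 0, 0.6], 0, 0.632],
    [[0.3, 0, 0.6], 0, 0.632],
    [[0.3, 0, 0.6], 0, 0.632],
    [[0.2, 0, 0.6], 0, 0.632],
    [[0, 0, 0.2], 0, 0.63],
    [[0, 0, 0], 0, 0.63]
  ]
}}

```text
time_s: 26.38
tool_pos: [0.4048, -0.2609, 0.0452]
tool_rot: [-0.0, -0.05, 0.999, 0.0]
wrist_force: [-0.6, -1.6, -0.4]
finger_gap: 0.0159
grip_force: 8.9
```

```bash
python3 -c "
from fit import *
side()"
```

```text
[-0.6  -1.56 -0.4 ] [ 0.4048 -0.2609  0.0452] 0.0159 8.9 26.38
0.0125 723 X [ 92. 181.] Y [-44.  43.]
```

Request:
{"op": "arm_command", "data": {
  "increments": [
    [[0, 0, 0], 0, 0.5],
    [[0, 0, 0], 0, 0],
    [[0, 0, 0], 0, -0.5],
    [[0, 0, -0.5], 0, -0.5],
    [[0, 0, -1], 0, -0.5],
    [[0, 0, -1], 0, -0.5],
    [[0, 0, -1], 0, -0.5],
    [[0, 0, -1], 0, -0.5],
    [[0, 0.5, -0.5], 0, -0.5],
    [[0, 1, 0], 0, -0.5]
  ]
}}

```text
time_s: 27.32
tool_pos: [0.4037, -0.2336, 0.1487]
tool_rot: [0.003, -0.049, 0.999, -0.003]
wrist_force: [0.2, 0.2, -0.8]
finger_gap: 0.0641
grip_force: 0.0
```

```bash
python3 -c "
from fit import *
c,a=findcup(.553,-.245)
im,d,cc=cam('top'); C,_,_=cloud(d,cc)
for ch in ((.553,-.245),): 
  P=near(C,*ch,.052,.045,.065); print('rim z range',np.percentile(P[:,2],[2,50,98]))
  Q=near(C,*ch,.04,-.01,.045); print('inside z',np.percentile(Q[:,2],[2,50,95,99]))
P=near(C,.566,.2145,.04,-.01,.1); print('tin inside pct z',np.percentile(P[:,2],[5,50,95,100]))
print([(b['pixel'],round(b['p'],2)) for b in manip.boxes_of('top','nut0')])
cv2.imwrite('pics/t8.png',np.hstack([cv2.resize(im[190:245,175:230],None,fx=7,fy=7),cv2.resize(im[170:240,310:380],None,fx=5.5,fy=5.5)])[...,::-1])
Q=near(C,.631,-.037,.07,.045,.06); print('knob',circ(Q),len(Q)); Q=near(C,.631,-.037,.07,.015,.03); print('lid',circ(Q)); plan([.631,-.037,.15])"
```

```text
top 132 [ 0.5379 -0.2491  0.0474]
line 107 4.0936575 [ 0.4712995  -0.25502774] 0.053735273521950955 0.436445462096357
scene 234 [ 0.5392 -0.2476  0.0474]
line 296 9.318466 [ 0.45706472 -0.25582412] 0.05424173949528521 0.39884056162251746
c [ 0.5392 -0.2476] ang 185.8387828399671
rim z range [0.04533797 0.05448611 0.0614183 ]
inside z [-0.00273628  0.00331984  0.02642013  0.04240759]
tin inside pct z [0.00110552 0.02302204 0.0316376  0.03595187]
[([203.4, 218.2], 0.65), ([207.7, 210.8], 0.54)]
knob [ 0.6305 -0.0372  0.011 ] 82
lid [ 0.631  -0.0371  0.0409]
pos [ 0.4013 -0.2303  0.1459] xang -174.22 tilt -1.0 turn units 0.0 then shift units [-12.4    8.46  -0.21] t 27.5167
```

View pics/t8.png

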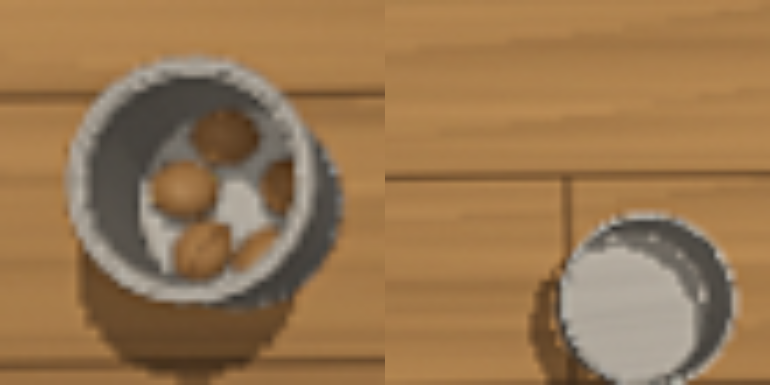

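Request:
{"op": "arm_command", "data": {
  "increments": [
    [[-1, 1, 0], 0, -0.5],
    [[-1, 1, 0], 0, -0.5],
    [[-1, 1, 0], 0, -0.5],
    [[-1, 1, 0], 0, -0.5],
    [[-1, 1, 0], 0, -0.5],
    [[-1, 1, 0], 0, -0.5],
    [[-1, 1, 0], 0, -0.5],
    [[-1, 1, 0], 0, -0.5],
    [[-1, 0.4, 0], 0, -0.5],
    [[-1, 0, 0], 0, -0.5]
  ]
}}

```text
time_s: 28.35
tool_pos: [0.5842, -0.0418, 0.1449]
tool_rot: [-0.001, -0.051, 0.999, 0.0]
wrist_force: [-0.2, -0.8, 0.3]
finger_gap: 0.0642
grip_force: 0.0
```

Request:
{"op": "arm_command", "data": {
  "increments": [
    [[-1, 0, 0.5], 0, -0.5],
    [[-1, 0, 1], 0, -0.5],
    [[-0.4, 0, 0.5], 0, -0.5],
    [[0, 0, 0], 0, -0.5],
    [[0, 0, 0], 0, -0.5]
  ]
}}

```text
time_s: 28.77
tool_pos: [0.6303, -0.0393, 0.1043]
tool_rot: [-0.002, -0.05, 0.999, 0.0]
wrist_force: [0.1, 0.2, -0.1]
finger_gap: 0.0641
grip_force: 0.0
```

```bash
python3 -c "
from fit import *
plan([.631,-.037,.041])"
```

```text
pos [ 0.6303 -0.0393  0.1043] xang -174.3 tilt -1.0 turn units 0.0 then shift units [-0.06  0.11  3.16] t 28.7667
```

Request:
{"op": "arm_command", "data": {
  "increments": [
    [[0, 0.1, 1], 0, -0.5],
    [[0, 0, 1], 0, -0.5],
    [[0, 0, 0.8], 0, -0.5],
    [[0, 0, 0.3], 0, -0.5],
    [[0, 0, 0], 0, -0.2],
    [[0, 0, 0], 0, 0.1],
    [[0, 0, 0], 0, 0.5],
    [[0, 0, 0], 0, 1],
    [[0, 0, 0], 0, 1]
  ],
  "newtons": 90
}}

```text
time_s: 29.52
tool_pos: [0.6321, -0.0377, 0.0454]
tool_rot: [0.001, -0.05, 0.999, -0.0]
wrist_force: [-1.5, -0.6, 6.3]
finger_gap: 0.0293
grip_force: 88.7
```

Request:
{"op": "arm_command", "data": {
  "increments": [
    [[0, 0, 0], 0, 1],
    [[0, 0, -0.5], 0, 1],
    [[0, 0, -1], 0, 1],
    [[0, 0, -1], 0, 1],
    [[0, 0, -1], 0, 1],
    [[0, 0, -1], 0, 1],
    [[0, 0, -1], 0, 1],
    [[0, 0, -1], 0, 1],
    [[0, 0, -1], 0, 1],
    [[0, 0, 0], 0, 1]
  ]
}}

```text
time_s: 30.35
tool_pos: [0.6341, -0.0376, 0.1986]
tool_rot: [0.005, -0.05, 0.999, -0.001]
wrist_force: [1.6, -0.6, -0.8]
finger_gap: 0.0292
grip_force: 89.0
```

```bash
cat >> fit.py <<'E'
def lidpos(skz=None):
    p,R,a,s=pose(); print(p.round(4),np.round(s['wrist_force'],2),round(s['finger_gap'],4),round(s['grip_force'],1),'tilt',R[2,2],R[:2,2].round(4),'t',round(s['time_s'],2))
    for n in('scene','top'):
        im,d,c=cam(n); C,_,_=cloud(d,c)
        z0=p[2]+.005-.021  # lid flat top expected
        P=near(C,p[0],p[1],.065,z0-.006,z0+.006)
        if len(P)>20:
            A=np.c_[P[:,:2]-p[:2],np.ones(len(P))]
            k=np.linalg.lstsq(A,P[:,2],rcond=None)[0]
            u,v=P[:,0],P[:,1]
            # outer edge points: farthest per angular bin
            th=np.arctan2(v-p[1],u-p[0]); r=np.hypot(u-p[0],v-p[1])
            b=((th+np.pi)/(2*np.pi)*36).astype(int); E=np.array([P[b==i][r[b==i].argmax()] for i in np.unique(b)])
            print(n,'lid top plane slope',k[:2].round(4),'z',k[2].round(4),len(P),'edge circ',circ(E),len(E))
        Q=near(C,.566,.2145,.075,.117,.132)
        if len(Q)>30: print(n,'tin rim',len(Q),circ(Q))
E
python3 -c "
from fit import *
lidpos()"
```

```text
[ 0.6341 -0.0376  0.1986] [ 1.58 -0.58 -0.76] 0.0292 89.0 tilt -0.9999558966327244 [ 0.0092 -0.0019] t 30.35
scene lid top plane slope [ 0.004  -0.0029] z 0.1781 400 edge circ [ 0.636  -0.039   0.0526] 28
scene tin rim 297 [0.5662 0.2143 0.0472]
top tin rim 278 [0.5654 0.2134 0.0475]
```

Request:
{"op": "arm_command", "data": {
  "increments": [
    [[0.1, 0.5, 0], 0, 1],
    [[0.2, 1, 0], 0, 1],
    [[0.2, 1, 0], 0, 1],
    [[0.2, 1, 0], 0, 1],
    [[0.2, 1, 0], 0, 1],
    [[0.2, 1, 0], 0, 1],
    [[0.2, 1, 0], 0, 1],
    [[0.2, 1, 0], 0, 1],
    [[0.2, 1, 0], 0, 1],
    [[0.2, 1, 0], 0, 1]
  ]
}}

```text
time_s: 31.28
tool_pos: [0.5726, 0.1496, 0.1916]
tool_rot: [-0.002, -0.05, 0.999, 0.0]
wrist_force: [0.2, 0.6, -2.2]
finger_gap: 0.0291
grip_force: 89.0
```

Request:
{"op": "arm_command", "data": {
  "increments": [
    [[0, 1, 0], 0, 1],
    [[0, 1, 0], 0, 1],
    [[0, 0.8, 0], 0, 1],
    [[0, 0.4, 0], 0, 1],
    [[0, 0, 0], 0, 1],
    [[0, 0, 0], 0, 1],
    [[0, 0, 0], 0, 1]
  ]
}}

```text
time_s: 31.87
tool_pos: [0.568, 0.211, 0.193]
tool_rot: [-0.001, -0.05, 0.999, -0.0]
wrist_force: [-0.3, 0.2, -0.7]
finger_gap: 0.0293
grip_force: 89.1
```

```bash
python3 -c "
from fit import *
lidpos(); plan([.567,.214,.18])
p=pose()[0]
for n in('scene','top'):
    im,d,c=cam(n); C,u,v=cloud(d,c)
    hs=cv2.cvtColor(im,cv2.COLOR_RGB2HSV)[v,u]
    z0=p[2]-.0155
    P=C[(np.hypot(C[:,0]-p[0],C[:,1]-p[1])<.07)&(C[:,2]>z0-.03)&(C[:,2]<z0-.006)]
    T=C[(np.hypot(C[:,0]-p[0],C[:,1]-p[1])<.07)&(C[:,2]>.03)&(C[:,2]<.112)]
    def fr(P,r):
        f=lambda q:np.hypot(P[:,0]-q[0],P[:,1]-q[1])-r
        return least_squares(f,p[:2],loss='soft_l1',f_scale=.001).x.round(4)
    print(n,'lid skirt',len(P),circ(P),fr(P,.0555) if len(P)>9 else '','tin wall',len(T),circ(T),fr(T,.047) if len(T)>9 else '')
"
```

```text
[0.568 0.211 0.193] [-0.31  0.18 -0.72] 0.0293 89.1 tilt -0.999998800051825 [-0.0014 -0.0007] t 31.87
scene lid top plane slope [-0.0007 -0.0006] z 0.1727 281 edge circ [0.5689 0.2089 0.0532] 30
scene tin rim 88 [0.5644 0.2175 0.0506]
top lid top plane slope [-0.0028 -0.0003] z 0.1724 97 edge circ [0.5672 0.2082 0.0523] 17
pos [0.5684 0.2107 0.1934] xang -174.37 tilt -1.0 turn units 0.0 then shift units [0.06 0.17 0.67] t 31.9667
scene lid skirt 820 [0.572  0.2045 0.0449] [0.5653 0.2134] tin wall 671 [0.5658 0.2155 0.0458] [0.565  0.2167]
top lid skirt 316 [0.5692 0.2098 0.0503] [0.5717 0.2145] tin wall 31 [0.5658 0.2138 0.0468] [0.5659 0.2139]
```

```bash
python3 -c "
from fit import *
def edge(C,p,z0,r0=.065):
    P=near(C,p[0],p[1],r0,z0-.003,z0+.003)
    th=np.arctan2(P[:,1]-p[1],P[:,0]-p[0]); r=np.hypot(P[:,0]-p[0],P[:,1]-p[1]); b=((th+np.pi)/(2*np.pi)*36).astype(int)
    E=np.array([P[b==i][r[b==i].argmax()] for i in np.unique(b)]); return circ(E),len(E)
for n in('scene','top'):
    z=np.load(n+'.npz'); c={k:z[k] for k in('fovy','cx','cy','view')}; C,_,_=cloud(z['d'],c); print(n,'lid0',edge(C,(.631,-.037),.0225),'tin0',edge(C,(.566,.214),.124), 'cam',np.linalg.inv(c['view'])[:3,3].round(2))
    im,d,c=cam(n); C,_,_=cloud(d,c); p=pose()[0]; print(n,'now',p.round(4),edge(C,p,.1725))
"
```

```text
scene lid0 (array([ 0.6314, -0.0355,  0.0548]), 36) tin0 (array([0.5655, 0.2153, 0.0504]), 36) cam [ 1.04 -0.52  1.06]
scene now [0.5686 0.2109 0.1937] (array([0.5686, 0.2098, 0.0542]), 31)
top lid0 (array([ 0.6302, -0.0371,  0.0538]), 36) tin0 (array([0.5652, 0.2137, 0.0505]), 36) cam [ 0.44 -0.01  1.33]
top now [0.5686 0.2111 0.1938] (array([0.567 , 0.2087, 0.0532]), 18)
```

Request:
{"op": "arm_command", "data": {
  "increments": [
    [[0.1, 0.27, 0], 0, 1],
    [[0, 0, 0.5], 0, 1],
    [[0, 0, 0.5], 0, 1],
    [[0, 0, 0.3], 0, 1],
    [[0, 0, 0], 0, 1],
    [[0, 0, 0], 0, 1]
  ]
}}

```text
time_s: 32.67
tool_pos: [0.5654, 0.2168, 0.1666]
tool_rot: [-0.001, -0.05, 0.999, -0.0]
wrist_force: [-0.1, 0.5, -1.6]
finger_gap: 0.0289
grip_force: 88.9
```

```bash
python3 -c "
from fit import *
lidpos(); plan([.5662,.2162,.1495])"
```

```text
[0.5654 0.2168 0.1666] [-0.06  0.48 -1.58] 0.0289 88.9 tilt -0.999998030348013 [-0.0019 -0.0004] t 32.67
scene lid top plane slope [-0.0031  0.0018] z 0.1463 251 edge circ [0.5668 0.2154 0.0512] 30
scene tin rim 144 [0.5639 0.2182 0.0567]
top lid top plane slope [0.0054 0.0012] z 0.1464 106 edge circ [0.562  0.2136 0.051 ] 18
top tin rim 54 [0.5659 0.2156 0.0572]
pos [0.5659 0.2169 0.1676] xang -174.3 tilt -1.0 turn units 0.0 then shift units [-0.01 -0.04  0.9 ] t 32.7667
```

Request:
{"op": "arm_command", "data": {
  "increments": [
    [[0, 0, 0.2], 0, 1],
    [[0, 0, 0.2], 0, 1],
    [[0, 0, 0], 0, 1],
    [[0, 0, 0], 0, 1]
  ]
}}

```text
time_s: 33.1
tool_pos: [0.5662, 0.2166, 0.1598]
tool_rot: [0.0, -0.05, 0.999, -0.0]
wrist_force: [0.7, -1.2, -0.2]
finger_gap: 0.0292
grip_force: 89.3
```

```bash
python3 -c "
from fit import *
lidpos(); tin()"
```

```text
[0.5662 0.2166 0.1598] [ 0.74 -1.19 -0.17] 0.0292 89.3 tilt -0.999999640653848 [ 0.0008 -0.0004] t 33.1
scene lid top plane slope [ 0.0077 -0.0024] z 0.1395 277 edge circ [0.5664 0.2145 0.0527] 29
scene tin rim 201 [0.5649 0.2177 0.0563]
top lid top plane slope [-0.0058 -0.0072] z 0.1391 77 edge circ [0.5647 0.2154 0.052 ] 18
top tin rim 66 [0.5661 0.2141 0.0554]
tin wall 560 [0.5648 0.2167 0.0469]
```

Request:
{"op": "arm_command", "data": {
  "increments": [
    [[0, 0, 0.2], 0, 1],
    [[0, 0, 0.2], 0, 1],
    [[0, 0, 0.1], 0, 1],
    [[0, 0, 0], 0, 1]
  ]
}}

```text
time_s: 33.58
tool_pos: [0.566, 0.2172, 0.1523]
tool_rot: [0.001, -0.05, 0.999, 0.0]
wrist_force: [-4.6, -1.6, 14.9]
finger_gap: 0.0291
grip_force: 91.1
```

Request:
{"op": "arm_command", "data": {
  "increments": [
    [[0, 0, 0.1], 0, 1],
    [[0, 0, 0.1], 0, 1],
    [[0, 0, 0], 0, 1]
  ]
}}

```text
time_s: 33.83
tool_pos: [0.5666, 0.2174, 0.1522]
tool_rot: [0.002, -0.05, 0.999, 0.0]
wrist_force: [-10.0, -2.0, 35.2]
finger_gap: 0.0295
grip_force: 93.1
```

```bash
python3 -c "
from fit import *
lidpos(); tin()"
```

```text
[0.5666 0.2174 0.1522] [-10.01  -1.99  35.18] 0.0295 93.1 tilt -0.9999915877033643 [0.004  0.0008] t 33.83
scene lid top plane slope [-0.0007  0.0002] z 0.1319 306 edge circ [0.5661 0.2152 0.0525] 30
scene tin rim 749 [0.5681 0.2144 0.0428]
top lid top plane slope [0.0048 0.0096] z 0.1323 82 edge circ [0.5653 0.2139 0.0526] 16
top tin rim 272 [0.5681 0.2202 0.0487]
tin wall 530 [0.5653 0.2167 0.047 ]
```

Request:
{"op": "arm_command", "data": {
  "increments": [
    [[0, 0, -0.2], 0, 1],
    [[0.15, 0, 0], 0, 1],
    [[0, 0, 0], 0, 1]
  ]
}}

```text
time_s: 34.23
tool_pos: [0.566, 0.2174, 0.1523]
tool_rot: [0.005, -0.05, 0.999, 0.001]
wrist_force: [0.6, 0.1, 13.9]
finger_gap: 0.029
grip_force: 90.8
```

```bash
python3 -c "
from fit import *
lidpos(); tin(); s=pose()[3]; print(s['wrist_torque'])"
```

```text
[0.566  0.2174 0.1523] [ 0.57  0.13 13.89] 0.029 90.8 tilt -0.9999571016723788 [0.0091 0.002 ] t 34.23
scene lid top plane slope [ 0.0013 -0.001 ] z 0.1318 281 edge circ [0.5675 0.215  0.0523] 30
scene tin rim 765 [0.567  0.2144 0.043 ]
top lid top plane slope [-0.    -0.001] z 0.1318 83 edge circ [0.5626 0.2138 0.0511] 16
top tin rim 271 [0.5664 0.2192 0.0486]
tin wall 531 [0.5645 0.217  0.0474]
[-0.08922207 -0.09374398  0.01783422]
```

```bash
cat >> fit.py <<'E'
def lidz():
    p,R,a,s=pose(); print(p.round(4),np.round(s['wrist_force'],1),'t',round(s['time_s'],2))
    for n in('scene','top'):
        im,d,c=cam(n); C,_,_=cloud(d,c); r=np.hypot(C[:,0]-.566,C[:,1]-.2145); P=C[(r>.022)&(r<.05)&(C[:,2]>.115)&(C[:,2]<.145)]
        h=np.histogram(P[:,2],bins=np.arange(.115,.1451,.002)); print(n,len(P),h[0].tolist())
        m=np.median(P[:,2]); Q=P[abs(P[:,2]-m)<.004]; k=np.linalg.lstsq(np.c_[Q[:,:2]-[.566,.2145],np.ones(len(Q))],Q[:,2],rcond=None)[0]; print('z',k[2].round(4),'slope',k[:2].round(4))
E
python3 -c "
from fit import *
lidz()"
```

```text
[0.566  0.2174 0.1523] [ 0.9  0.4 14. ] t 34.38
scene 539 [2, 5, 2, 5, 4, 31, 152, 213, 114, 11, 0, 0, 0, 0, 0]
z 0.1296 slope [ 0.0039 -0.0021]
top 196 [0, 0, 0, 2, 7, 42, 55, 57, 27, 6, 0, 0, 0, 0, 0]
z 0.1291 slope [0.0069 0.0141]
```

Request:
{"op": "arm_command", "data": {
  "increments": [
    [[0, 0, 0.08], 0, 1],
    [[0, 0, 0], 0, 1],
    [[0, 0, 0], 0, 1],
    [[0, 0, 0], 0, 1],
    [[0, 0, 0], 0, 1]
  ]
}}

```text
time_s: 34.9
tool_pos: [0.566, 0.2174, 0.1522]
tool_rot: [0.004, -0.05, 0.999, 0.001]
wrist_force: [-2.0, -1.0, 22.4]
finger_gap: 0.0293
grip_force: 92.0
```

```bash
python3 -c "
from fit import *
lidz(); findcup(.539,-.248); lidz()"
```

```text
[0.566  0.2174 0.1522] [-2.  -1.  22.4] t 34.9
scene 538 [5, 1, 2, 4, 9, 34, 152, 194, 118, 18, 1, 0, 0, 0, 0]
z 0.1297 slope [ 0.0024 -0.0005]
top 195 [0, 0, 0, 0, 10, 28, 58, 53, 36, 8, 1, 0, 0, 0, 1]
z 0.129 slope [-0.0013 -0.008 ]
top 156 [ 0.5369 -0.2492  0.0481]
line 200 5.789315 [ 0.43881008 -0.25835288] 0.053578283794276205 0.38526459423168385
scene 277 [ 0.5385 -0.2476  0.0479]
line 272 6.8361015 [ 0.44056013 -0.25843278] 0.054763140975381375 0.38635498359313236
c [ 0.5385 -0.2476] ang 186.24515357398073
[0.566  0.2174 0.1522] [-1.6  0.1 20.6] t 35.1
scene 531 [2, 3, 4, 1, 5, 33, 146, 208, 95, 33, 0, 1, 0, 0, 0]
z 0.1297 slope [-0.0005 -0.0007]
top 198 [0, 0, 0, 0, 7, 48, 55, 53, 28, 6, 1, 0, 0, 0, 0]
z 0.1284 slope [ 0.0003 -0.0045]
```

Home, level, about 21 N held steadily; the cup stands at rest. Handing in.

```bash
python3 -c "
from rig import manip
print(manip.sign_off())"
```

```text
the job is handed in; nothing more can be done
None
```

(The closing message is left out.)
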